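# Shut off the air, lock the air plugs into their couplers, restore the air

## Task

Turn the air supply knob on the blue valve box to off (clockwise, past its click), then push every air plug that lies on the bench nose first into the manifold coupler with the ring of its own colour until it clicks: fully home, its handle up against the coupler. Only when all are locked, turn the supply on again (anticlockwise) past its click; never push a plug in while the air is on, and leave the other things on the bench where they are.

Things in the scene. Friction and masses are not known exactly. Their poses are not given: they have to be found in the camera images.
- supply (a joint): the air supply knob on top of the blue valve box: 0 = on (white mark on the bar at the green dot), 1.3 rad = off (mark at the red dot); grows clockwise seen from above; stops at both ends. A spring detent (peak about 0.12 N m) holds it at either end: turned past half-way (0.65 rad) it clicks over by itself.
- supply_grip (a point): grip point of the orange supply knob, on its vertical axis, 97 mm above the bench; turns with the knob, x axis along the bar. The bar is 46 mm long, 14 mm thick and 32 mm high (from 25 mm below this point's level to 7 mm above it); the valve box under it is 110 x 110 mm, 60 mm high, clear around the knob.
- plug_red (a point): centre of the red plug's square handle (50 long x 30 x 30 mm, black ribs; 80 g), 15 mm above the bench when lying. x axis = plug's axis, towards its steel nose, which runs from the handle's front face (25 mm ahead of this point) to the tip (62 mm ahead), 16 mm thick, the last 12 mm tapered to 7 mm; locking groove 35 to 45 mm ahead. Any roll about the axis fits. Absent in some runs.
- plug_blue (a point): centre of the blue plug's square handle (50 long x 30 x 30 mm, black ribs; 80 g), 15 mm above the bench when lying. x axis = plug's axis, towards its steel nose, which runs from the handle's front face (25 mm ahead of this point) to the tip (62 mm ahead), 16 mm thick, the last 12 mm tapered to 7 mm; locking groove 35 to 45 mm ahead. Any roll about the axis fits. Absent in some runs.
- plug_yellow (a point): centre of the yellow plug's square handle (50 long x 30 x 30 mm, black ribs; 80 g), 15 mm above the bench when lying. x axis = plug's axis, towards its steel nose, which runs from the handle's front face (25 mm ahead of this point) to the tip (62 mm ahead), 16 mm thick, the last 12 mm tapered to 7 mm; locking groove 35 to 45 mm ahead. Any roll about the axis fits. Absent in some runs.
- plug_green (a point): centre of the green plug's square handle (50 long x 30 x 30 mm, black ribs; 80 g), 15 mm above the bench when lying. x axis = plug's axis, towards its steel nose, which runs from the handle's front face (25 mm ahead of this point) to the tip (62 mm ahead), 16 mm thick, the last 12 mm tapered to 7 mm; locking groove 35 to 45 mm ahead. Any roll about the axis fits. Absent in some runs.
- plug_white (a point): centre of the white plug's square handle (50 long x 30 x 30 mm, black ribs; 80 g), 15 mm above the bench when lying. x axis = plug's axis, towards its steel nose, which runs from the handle's front face (25 mm ahead of this point) to the tip (62 mm ahead), 16 mm thick, the last 12 mm tapered to 7 mm; locking groove 35 to 45 mm ahead. Any roll about the axis fits. Absent in some runs.
- port_red (a point): centre of the mouth of the coupler with the red ring (and a red tag behind it on the block), 70 mm above the bench; x axis = level insertion direction, into the coupler. Bore 18 mm; barrel 38 mm across, 42 mm long, in front of a block 95 mm high; couplers 75 mm apart. With the plug home its handle's front face touches the mouth (handle centre 25 mm in front of this point); locked, it has 2 mm of play, droops up to 5 degrees and cannot be pulled out.
- port_blue (a point): centre of the mouth of the coupler with the blue ring (and a blue tag behind it on the block), 70 mm above the bench; x axis = level insertion direction, into the coupler. Bore 18 mm; barrel 38 mm across, 42 mm long, in front of a block 95 mm high; couplers 75 mm apart. With the plug home its handle's front face touches the mouth (handle centre 25 mm in front of this point); locked, it has 2 mm of play, droops up to 5 degrees and cannot be pulled out.
- port_yellow (a point): centre of the mouth of the coupler with the yellow ring (and a yellow tag behind it on the block), 70 mm above the bench; x axis = level insertion direction, into the coupler. Bore 18 mm; barrel 38 mm across, 42 mm long, in front of a block 95 mm high; couplers 75 mm apart. With the plug home its handle's front face touches the mouth (handle centre 25 mm in front of this point); locked, it has 2 mm of play, droops up to 5 degrees and cannot be pulled out.
- port_green (a point): centre of the mouth of the coupler with the green ring (and a green tag behind it on the block), 70 mm above the bench; x axis = level insertion direction, into the coupler. Bore 18 mm; barrel 38 mm across, 42 mm long, in front of a block 95 mm high; couplers 75 mm apart. With the plug home its handle's front face touches the mouth (handle centre 25 mm in front of this point); locked, it has 2 mm of play, droops up to 5 degrees and cannot be pulled out.
- port_white (a point): centre of the mouth of the coupler with the white ring (and a white tag behind it on the block), 70 mm above the bench; x axis = level insertion direction, into the coupler. Bore 18 mm; barrel 38 mm across, 42 mm long, in front of a block 95 mm high; couplers 75 mm apart. With the plug home its handle's front face touches the mouth (handle centre 25 mm in front of this point); locked, it has 2 mm of play, droops up to 5 degrees and cannot be pulled out.
- catch_red (a joint): sprung catch inside the red coupler (m): 0 with the coupler empty, about 0.004 while a plug's thick nose is passing, back under 0.001 when it has snapped into the groove of a plug pushed home. Pushing past it takes about 8 to 15 N.
- catch_blue (a joint): sprung catch inside the blue coupler (m): 0 with the coupler empty, about 0.004 while a plug's thick nose is passing, back under 0.001 when it has snapped into the groove of a plug pushed home. Pushing past it takes about 8 to 15 N.
- catch_yellow (a joint): sprung catch inside the yellow coupler (m): 0 with the coupler empty, about 0.004 while a plug's thick nose is passing, back under 0.001 when it has snapped into the groove of a plug pushed home. Pushing past it takes about 8 to 15 N.
- catch_green (a joint): sprung catch inside the green coupler (m): 0 with the coupler empty, about 0.004 while a plug's thick nose is passing, back under 0.001 when it has snapped into the groove of a plug pushed home. Pushing past it takes about 8 to 15 N.
- catch_white (a joint): sprung catch inside the white coupler (m): 0 with the coupler empty, about 0.004 while a plug's thick nose is passing, back under 0.001 when it has snapped into the groove of a plug pushed home. Pushing past it takes about 8 to 15 N.
- nut_a: hexagon nut, 36 mm across, 18 mm high; not part of the job, origin at the centre of its underside
- washer: flat steel washer, 36 mm across, 5 mm high; not part of the job, origin at the centre of its underside
- tape_roll: roll of grey tape, 100 mm across, 25 mm high; not part of the job, origin at the centre of its underside
- screw_jar: glass jar, 64 mm across, 80 mm high; not part of the job, origin at the centre of its underside
- spray_can: spray can, 60 mm across, 160 mm high; not part of the job, origin at the centre of its underside
- wrench: spanner lying on the bench; not part of the job, origin at the centre of its underside
- carton: cardboard box, 100 x 140 x 60 mm; not part of the job, origin at the centre of its underside
Mind the look-alikes: they are no part of the job. Leave any pink look-alike of the part that bears plug_white alone.

How it is judged:
By the outcome, as a careful person would: the job done as asked, in the order asked, and still so for the second after the job is handed in, with the robot touching nothing.
Of airplug_red, airplug_blue, airplug_yellow, airplug_green, airplug_white only 4 to 5 are there at a start; the rules pass over those that are not, and their reading is None.
At some moment in a run one of airplug_red, airplug_blue, airplug_yellow, airplug_green, airplug_white may be knocked a few centimetres aside while the robot is not near it.
Once in a run the grip may slacken for a moment while it holds something.
It also fails if it takes over 208 s, if anything falls off the work surface, if the arm or the gripper's body presses on something with over 40 N, if the wrist force passes 120 N, or if a joint passes its speed limit or range.

## Robot

A 7-joint arm with a two-finger parallel gripper is mounted at the origin on the work surface. World frame = base frame: x ahead of the robot, y to its left, z up, the work surface at z = 0. Lengths are in m, angles in rad, forces in N, time in s.
With the tool pointing down it reaches from about 0.35 to 0.9 m from the base axis. Payload 8.1 kg.
Tool frame: the origin (TCP) lies on the centre line of the jaws, within the pads' length; the fingertips stand 22 mm ahead of it and the grasp point (between the pads) lies 3 mm ahead of it; z points along the fingers, y is the direction in which the jaws open and shut (so a half turn about z gives the same grasp; the last joint's range is limited). The gripper opens to 92 mm and grips with 3 to 60 N. Pads are 19 mm wide; open, the fingers measure 130 mm over their backs; the gripper's body (75 mm by 190 mm) begins 47 mm behind the grasp point.
Start: joints at [-1.328, 0.434, 0.025, 1.573, -0.012, 1.134, -0.075], TCP at [0.212, 0.588, 0.249] pointing down, gripper open.
Joint ranges: [-2.62, 2.62], [-0.44, 2.09], [-1.27, 1.32], [0.08, 2.57], [-1.32, 4.46], [0.12, 2], [-2.74, 2.74]. Speed limits (rad/s): [2.22, 2.22, 3.01, 3.01, 3.14, 3.14, 3.14].

## Interface

Orientations are given as a rotation vector (axis times angle).
In Python, from cell import arm gives the robot as it stands.
- The arm moves only by the shell command python3 -m pendant 'ROWS' [FORCE]. ROWS is JSON, a list that holds one entry, the list of rows, each a list of 7 numbers: the shift along the tool's x, y, z in units of 0.04 m (1.0 is 0.04 m), then the turn, a rotation vector about the tool's x, y, z in units of 0.08 rad (1.0 is 0.08 rad), then the closure, from 0 (fully open) to 1 (shut). In form: [[[tx, ty, tz, ax, ay, az, fingers], ...]]. A call has 1 to 20 rows; each row shifts and turns the commanded pose from where the row before left it, along the tool's axes as they then stand; what a row does not reach is not made up. A row lasts 1/12 s, in which the tool goes at most 41.7 mm and 7.16 degrees, less where a joint would pass 70% of its speed; a pose out of reach is approached as far as the arm can. A call with a number of a shift or a turn outside -1 to 1 is refused whole. A call with a gripper value outside its range is refused whole. The fingers move at their own pace and stop on an object; FORCE is the grip in N (left out, the last holds). Time passes only in rows, so rows that do not move let the fingers close. It gives the time, the measured TCP pose, the force and the opening at its end, in the units of the state.
- arm.observe(): the state, without advancing time (a new reading comes with each control period).
- arm.get_image(name): name is "scene" or "top" or "wrist"; returns a dict with "img" (420x560x3 uint8, red, green, blue), "z_map" (420x560 float32, m along the optical axis (not along the pixel's ray), 0 where there is no reading), "K" (3x3 intrinsics, pixels), "R" (3x3) and "t" (3): a world point X has camera coordinates R X + t. Camera axes: x right, y down, z forward; pixel columns grow to the right and rows downward; lengths in m; the calibration is good to about 2 mm. A picture is of the moment at which its call begins.
- arm.sign_off(): hands the job in, once; it reports no verdict.
The state is a dict: "clock": time; "joints": joint angles; "dq": joint speeds; "joint_efforts": joint torques, N m; "position": TCP position; "ee_rot": TCP orientation; "force": force on the tool from outside, world axes, zero at the start; "ft_torque": the same for the moment, N m; "width": opening from 0.0 (shut) to 1.0 (fully open).
Only numpy, scipy, OpenCV 4.12 (cv2) and the standard library are available. Lean on these libraries where they do the work, as an engineer would, in place of code of your own. Each camera call takes 0.05 s, during which the arm holds its last target.

## Working session

There is one attempt and no reset: what is moved stays moved. The work goes in short steps, Python scripts to look and compute and a shell command to move; the robot and the scene stay as the last step left them, time stands still between calls to the robot, and variables do not carry over. Pictures are saved under pics/ and viewed, and the job is handed in when it is done.

```bash
ls -la; mkdir -p pics
cat > h.py <<'E'
import numpy as np, cv2
from cell import arm
from scipy.spatial.transform import Rotation as Rn
def save(name,fn,crop=None,scale=1):
    d=arm.get_image(name); im=d['img'][:,:,::-1].copy()
    np.savez('/tmp/'+name+'.npz',**{k:np.array(d[k]) for k in ('img','z_map','K','R','t')})
    if crop: im=im[crop[1]:crop[3],crop[0]:crop[2]]
    if scale!=1: im=cv2.resize(im,None,fx=scale,fy=scale,interpolation=cv2.INTER_CUBIC)
    cv2.imwrite('pics/'+fn,im); return d
def load(name): return dict(np.load('/tmp/'+name+'.npz'))
def world(d,u,v,z=None):
    K,R,t=d['K'],d['R'],d['t']
    r=np.linalg.inv(K)@np.array([u,v,1.])
    if z is None:
        zz=d['z_map'][int(round(v)),int(round(u))]; return R.T@(r*zz-t)
    c=-R.T@t; w=R.T@r
    return c+w*(z-c[2])/w[2]
def pix(d,X):
    p=d['K']@(d['R']@np.array(X)+d['t']); return p[:2]/p[2]
E
python3 - <<'E'
from h import *
s=arm.observe(); print(s)
for n in ('scene','top','wrist'):
    d=save(n,n+'0.png'); print(n,d['K'].tolist(),(-d['R'].T@d['t']).round(3),d['R'].round(3).tolist())
E
```

```text
total 12
drwxr-xr-x  3 agent agent 4096 Dec  6 14:14 .
drwxr-xr-x 23 root  root  4096 Dec  6 14:14 ..
drwxr-xr-x  2 agent agent 4096 Dec  6 14:14 pics
{'clock': 0.0, 'joints': array([-1.3276156 ,  0.43525841,  0.02498375,  1.57409455, -0.01156365,
        1.1339826 , -0.07513727]), 'dq': array([-1.21093689e-03,  1.43147981e-03,  2.15365352e-04, -4.48388077e-05,
       -3.07788008e-04,  1.10075816e-03, -8.05507095e-05]), 'joint_efforts': array([ 9.32301518e-04, -6.67851591e+01,  9.85271707e-01, -3.14454675e+01,
       -6.05682191e-02,  4.30976506e-02,  1.53391925e-04]), 'position': array([0.21173968, 0.58753944, 0.24792406]), 'ee_rot': array([-5.40590005e-01, -3.09463675e+00,  2.50710557e-03]), 'force': array([-0.19501687, -0.37428274,  0.03215356]), 'ft_torque': array([ 0.01954412, -0.00213011, -0.04575247]), 'width': 0.99618025493433}
scene [[541.8923807114606, 0.0, 270.3761534863205], [0.0, 541.8923807114606, 211.4350728260912], [0.0, 0.0, 1.0]] [1.158 0.781 1.066] [[-0.773, 0.634, 0.01], [0.438, 0.546, -0.714], [-0.458, -0.548, -0.7]]
top [[388.53331582895436, 0.0, 279.0199600791313], [0.0, 388.53331582895436, 205.03998216334472], [0.0, 0.0, 1.0]] [0.372 0.015 1.303] [[0.014, -1.0, 0.006], [-0.994, -0.014, -0.106], [0.106, -0.004, -0.994]]
wrist [[316.893248448372, 0.0, 276.4144707159673], [0.0, 316.893248448372, 209.38609311288315], [0.0, 0.0, 1.0]] [0.136 0.614 0.384] [[0.339, 0.941, -0.003], [0.899, -0.323, 0.298], [0.279, -0.103, -0.955]]
```

View pics/scene0.png

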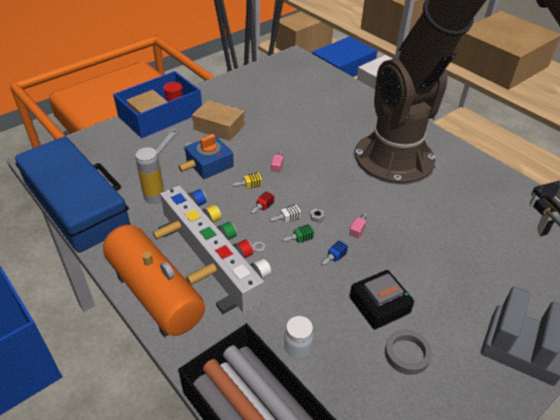

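View pics/top0.png

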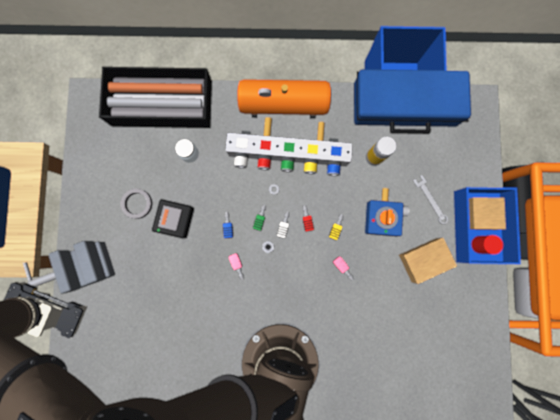

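View pics/wrist0.png

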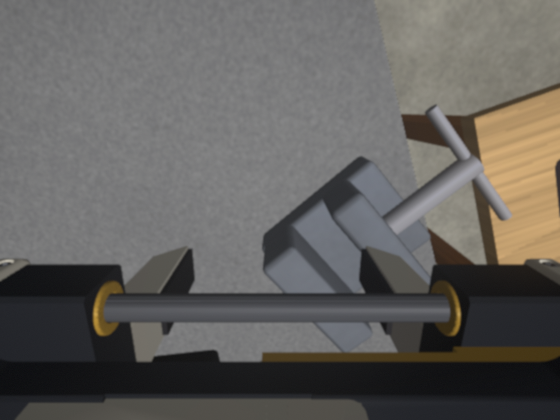

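Run:
```python
from h import *
for n,c,f in (('top',(190,120,410,290),'topc1.png'),('scene',(150,110,370,310),'scenec1.png')):
    d=load(n); im=d['img'][:,:,::-1][c[1]:c[3],c[0]:c[2]]
    im=cv2.resize(im,None,fx=3.6 if n=='top' else 3,fy=3.6 if n=='top' else 3,interpolation=cv2.INTER_CUBIC); cv2.imwrite('pics/'+f,im)
```

```text
(no output)
```

View pics/topc1.png

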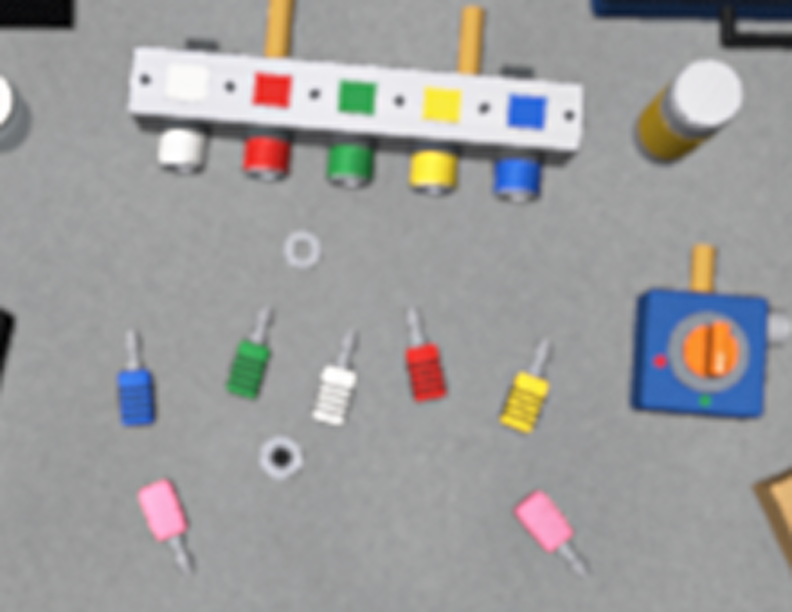

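View pics/scenec1.png

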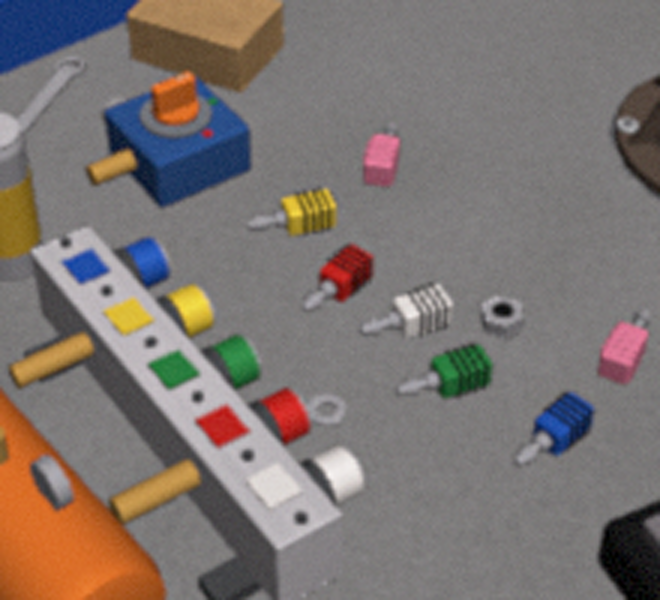

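Run:
```python
from h import *
d=load('top'); 
def c(u,v,z): 
    p=world(d,u/3.6+190,v/3.6+120,z); return p.round(3)
print('knob',c(714,345,.104), 'depth',world(d,714/3.6+190,345/3.6+120).round(3))
for n,h,tip in (('blue',(136,397),(132,335)),('green',(248,369),(266,312)),('white',(335,394),(351,335)),('red',(426,372),(413,312)),('yellow',(524,402),(545,344))):
    a=c(*h,.03);b=c(*tip,.015); print(n,a,b,np.degrees(np.arctan2(*(b-a)[[1,0]])).round(1),'depth z',world(d,h[0]/3.6+190,h[1]/3.6+120)[2].round(3))
for n,h in (('white',(183,170)),('red',(267,176)),('green',(350,183)),('yellow',(434,189)),('blue',(517,197))): print(n,c(*h,.07))
print('can',world(d,705/3.6+190,95/3.6+120).round(3))
s=load('scene')
print('knob scene',world(s,150+178/3,110+85/3).round(3))
```

```text
knob [ 0.471 -0.329  0.104] depth [ 0.471 -0.33   0.1  ]
blue [0.422 0.176 0.03 ] [0.48  0.183 0.015] 6.9 depth z 0.029
green [0.449 0.075 0.03 ] [0.503 0.06  0.015] -15.5 depth z 0.033
white [ 0.427 -0.004  0.03 ] [ 0.483 -0.019  0.015] -15.0 depth z 0.031
red [ 0.449 -0.087  0.03 ] [ 0.505 -0.076  0.015] 11.1 depth z 0.032
yellow [ 0.423 -0.176  0.03 ] [ 0.477 -0.198  0.015] -22.2 depth z 0.029
white [0.624 0.135 0.07 ]
red [0.62  0.059 0.07 ]
green [ 0.614 -0.015  0.07 ]
yellow [ 0.61 -0.09  0.07]
blue [ 0.604 -0.164  0.07 ]
can [ 0.676 -0.309  0.158]
knob scene [ 0.469 -0.327  0.099]
```

```bash
python3 -m pendant '[[[-1,0,0,0,0,-0.87,0],[-1,0,0,0,0,-0.87,0],[-1,0,0,0,0,-0.87,0],[-1,0,0,0,0,-0.87,0],[-1,0,0,0,0,-0.88,0],[0,-1,0,0,0,0,0],[0,-1,0,0,0,0,0],[0,-1,0,0,0,0,0],[0,-1,0,0,0,0,0],[0,-1,0,0,0,0,0],[0,-1,0,0,0,0,0],[0,-1,0,0,0,0,0],[0,-1,0,0,0,0,0],[0,-1,0,0,0,0,0],[0,-1,0,0,0,0,0],[0,-1,0,0,0,0,0],[0,-1,0,0,0,0,0],[0,-1,0,0,0,0,0],[0,-1,0,0,0,0,0],[0,-1,0,0,0,0,0]]]'
```

```text
clock: 1.82
position: [0.4078, -0.0547, 0.2489]
ee_rot: [-0.005, 3.141, 0.0]
force: [1.1, 0.9, -0.7]
width: 1.001
```

```bash
python3 -m pendant '[[[-0.2,-1,0,0,0,0,0],[-0.2,-1,0,0,0,0,0],[-0.2,-1,0,0,0,0,0],[-0.2,-1,0,0,0,0,0],[-0.2,-1,0,0,0,0,0],[-0.2,-1,0,0,0,0,0],[-0.2,-0.6,0,0,0,0,0],[0,0,0,0,0,0,0],[0,0,0,0,0,0,0]]]'
python3 - <<'E'
from h import *
print(arm.observe()['joints'].round(2)); d=save('wrist','w1.png')
E
```

```text
clock: 2.57
position: [0.4647, -0.318, 0.2481]
ee_rot: [0.0, -3.14, 0.0]
force: [0.5, -0.3, -0.5]
width: 0.998
[ 0.15  0.35  0.48  1.76 -0.18  1.08  2.26]
```

View pics/w1.png

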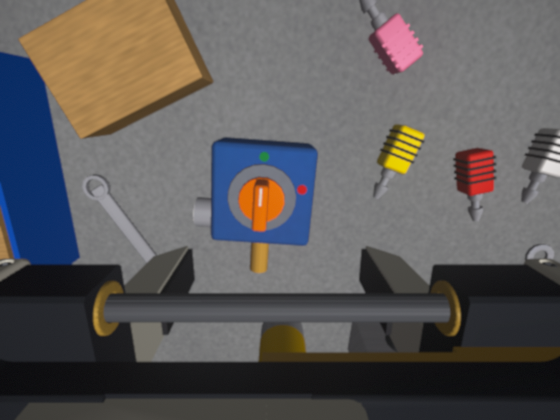

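Run:
```python
from h import *
d=load('wrist'); im=d['img'][:,:,::-1][130:250,200:330]; cv2.imwrite('pics/w1c.png',cv2.resize(im,None,fx=5,fy=5,interpolation=cv2.INTER_CUBIC))
```

```text
(no output)
```

View pics/w1c.png

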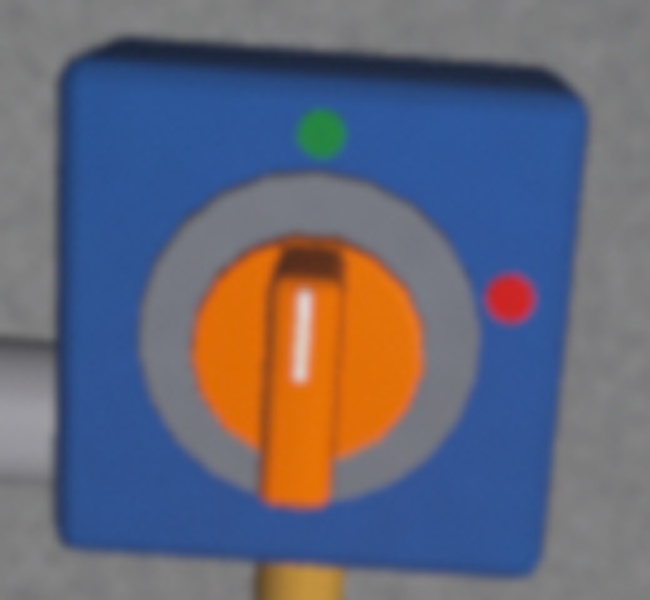

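Run:
```python
from h import *
d=load('wrist')
f=lambda u,v,z=None: world(d,200+u/5,130+v/5,z)
a=f(309,282,.104);b=f(296,503,.104); print(a,b,(a+b)/2,np.linalg.norm(a-b),np.degrees(np.arctan2(*(b-a)[[1,0]])))
print('depth',f(300,390),'disc',f(308,345,.072),'disc depth',f(235,350),'g',f(321,133,.06),'r',f(511,298,.06),f(321,133)[2])
```

```text
[ 0.44896841 -0.33239014  0.104     ] [ 0.49179577 -0.33541133  0.104     ] [ 0.47038209 -0.33390074  0.104     ] 0.0429337933911849 -4.035154663993604
depth [ 0.4696427  -0.33436152  0.10332353] disc [ 0.46957382 -0.33432232  0.072     ] disc depth [ 0.47006936 -0.34907116  0.0740868 ] g [ 0.42806437 -0.33167444  0.06      ] r [ 0.46257827 -0.29208895  0.06      ] 0.0613693303987169
```

```bash
python3 -m pendant '[[[-0.13,-0.4,0.5,0,0,0.87,0.2],[0,0,1,0,0,0,0.3],[0,0,1,0,0,0,0.4],[0,0,0.8,0,0,0,0.4],[0,0,0.42,0,0,0,0.4],[0,0,0,0,0,0,0.4],[0,0,0,0,0,0,0.4]]]' 30
python3 - <<'E'
from h import *
save('wrist','w2.png'); print(arm.observe()['position'],arm.observe()['ee_rot'])
E
```

```text
clock: 3.2
position: [0.4703, -0.331, 0.0998]
ee_rot: [-0.102, -3.138, -0.002]
force: [0.9, 0.6, 0.0]
width: 0.605
[ 0.47102117 -0.3319459   0.10096649] [1.02885558e-01 3.13909609e+00 2.11627011e-04]
```

View pics/w2.png

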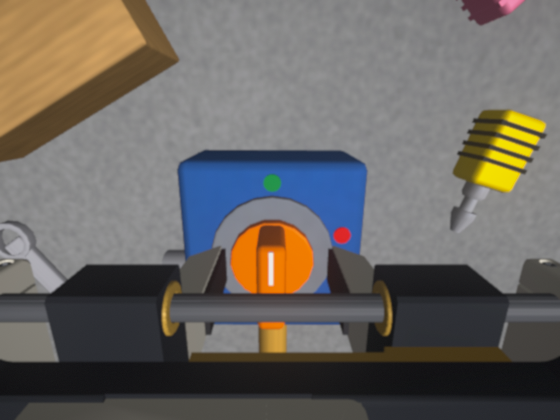

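```bash
python3 -m pendant '[[[0,0,0,0,0,0,1],[0,0,0,0,0,0,1],[0,0,0,0,0,0,1],[0,0,0,0,0,0,1],[0,0,0,0,0,0,1],[0,0,0,0,0,0,1],[0,0,0,0,0,0.5,1],[0,0,0,0,0,1,1],[0,0,0,0,0,1,1],[0,0,0,0,0,1,1],[0,0,0,0,0,1,1],[0,0,0,0,0,1,1],[0,0,0,0,0,1,1],[0,0,0,0,0,1,1],[0,0,0,0,0,1,1],[0,0,0,0,0,1,1],[0,0,0,0,0,1,1],[0,0,0,0,0,1,1],[0,0,0,0,0,1,1],[0,0,0,0,0,1,1]]]' 30
python3 -m pendant '[[[0,0,0,0,0,1,1],[0,0,0,0,0,1,1],[0,0,0,0,0,1,1],[0,0,0,0,0,0,1],[0,0,0,0,0,0,1]]]'
python3 - <<'E'
from h import *
save('wrist','w3.png'); s=arm.observe();print(s['position'],s['ee_rot'],s['ft_torque'],s['width'])
E
```

```text
clock: 4.92
position: [0.4707, -0.3334, 0.1002]
ee_rot: [1.709, 2.634, -0.001]
force: [-0.5, -3.1, 0.6]
width: 0.152
clock: 5.33
position: [0.4708, -0.3333, 0.1002]
ee_rot: [2.003, 2.418, -0.001]
force: [1.0, -3.5, 0.3]
width: 0.152
[ 0.47083422 -0.33328397  0.10019009] [ 2.00322154e+00  2.41828846e+00 -9.65028001e-04] [-0.83536049 -0.32345917  0.40657348] 0.1509955585194108
```

View pics/w3.png

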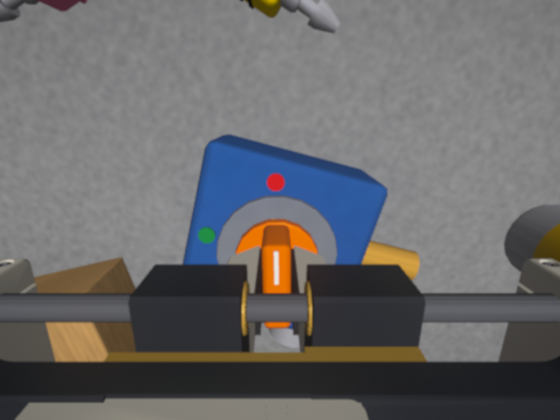

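```bash
cat >> h.py <<'E'
def plan(x,y,z,psi):
    """units to go: first turn about tool z, then shift along turned tool axes"""
    s=arm.observe(); R=Rn.from_rotvec(s['ee_rot']).as_matrix()
    cur=np.degrees(np.arctan2(-R[0,1],R[1,1]))
    turn=-np.radians(psi-cur)/.08
    p=np.radians(psi); 
    T=np.array([[-np.cos(p),-np.sin(p),0],[-np.sin(p),np.cos(p),0],[0,0,-1]])
    sh=T.T@(np.array([x,y,z])-s['position'])/.04
    print('t',round(s['clock'],2),'pos',s['position'].round(4),'psi %.2f'%cur,'tilt z',R[:,2].round(3),'w %.3f'%(s['width']*92),'F',s['force'].round(1))
    print('turn units %.2f'%turn,'shift in turned frame',sh.round(2),'| in current frame',(R.T@(np.array([x,y,z])-s['position'])/.04).round(2))
E
python3 -m pendant '[[[0,0,0,0,0,-0.4,0.5],[0,0,0,0,0,0,0.5],[0,0,0,0,0,0,0.5],[0,0,-1,0,0,-0.5,0.5],[0,0,-1,0,0,-1,0.5],[0,0,-1,0,0,-1,0.5],[0,0,-0.5,0,0,-1,0.5],[0,0,0,0,0,-1,0.5],[0,0,0,0,0,-1,0.5],[0,0,0,0,0,-1,0.5],[0,0,0,0,0,-1,0.5],[0,0,0,0,0,-1,0.5],[0,0,0,0,0,-1,0.5],[0,0,0,0,0,-1,0.5],[0,0,0,0,0,-1,0.5],[0,0,0,0,0,-1,0.5]]]'
python3 - <<'E'
from h import *
plan(.423,-.176,.2,-22)
E
```

```text
clock: 6.72
position: [0.4701, -0.3323, 0.2397]
ee_rot: [-0.548, -3.093, -0.001]
force: [-0.8, -0.7, -0.4]
width: 0.499
t 6.72 pos [ 0.4701 -0.3323  0.2397] psi -20.10 tilt z [-0.     0.001 -1.   ] w 45.941 F [-0.8 -0.7 -0.4]
turn units 0.41 shift in turned frame [2.56 3.18 0.99] | in current frame [2.45 3.26 1.  ]
```

```bash
python3 -m pendant '[[[0.8,1,0.3,0,0,0.4,0.4],[0.9,1,0.3,0,0,0,0.4],[0.86,1,0.4,0,0,0,0.4],[0,0.18,0,0,0,0,0.4],[0,0,0,0,0,0,0.4],[0,0,0,0,0,0,0.4]]]'
python3 - <<'E'
from h import *
save('wrist','w4.png'); save('top','t4.png',(190,110,420,290),3.4); plan(.423,-.176,.03,-22)
E
```

```text
clock: 7.22
position: [0.4343, -0.2112, 0.2096]
ee_rot: [0.601, 3.083, 0.0]
force: [-0.7, -1.5, 0.6]
width: 0.6
t 7.32 pos [ 0.4344 -0.2127  0.2098] psi -22.22 tilt z [ 0.001 -0.001 -1.   ] w 55.283 F [-0.4 -0.3  0.7]
turn units -0.05 shift in turned frame [0.61 0.74 4.49] | in current frame [0.62 0.74 4.49]
```

View pics/w4.png

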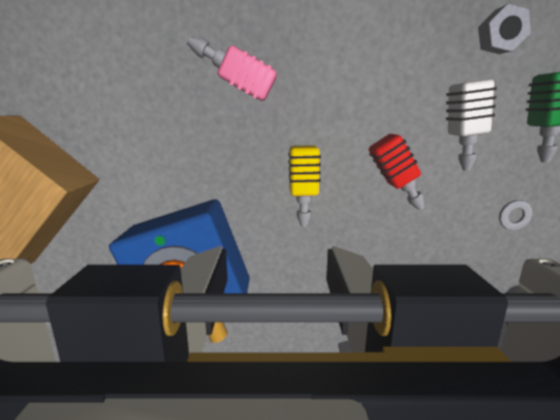

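View pics/t4.png

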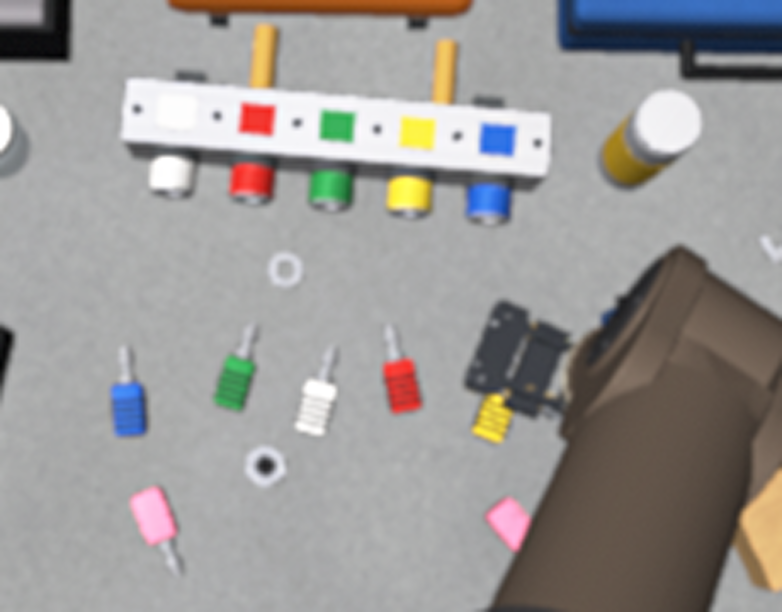

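Run:
```python
from h import *
d=load('wrist'); im=d['img'][:,:,::-1][135:235,260:350]; cv2.imwrite('pics/w4c.png',cv2.resize(im,None,fx=6,fy=6,interpolation=cv2.INTER_CUBIC))
```

```text
(no output)
```

View pics/w4c.png

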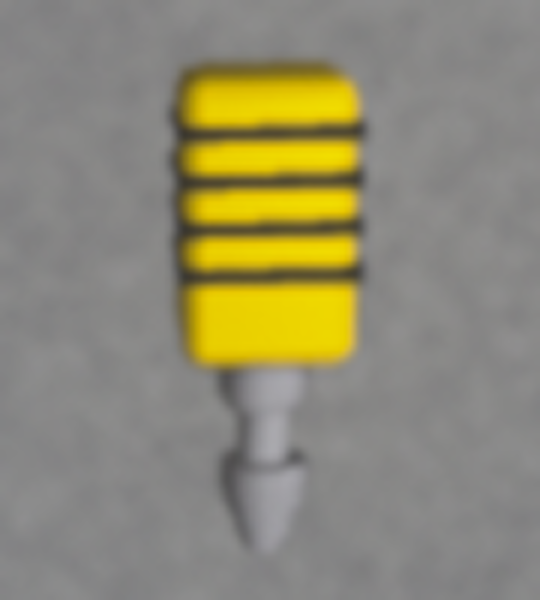

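Run:
```python
from h import *
d=load('wrist'); f=lambda u,v,z=None: world(d,260+u/6,135+v/6,z)
a=f(271,76,.03);b=f(272,362,.03);t=f(264,548,.015); print(a,b,(a+b)/2,np.linalg.norm(a-b),t)
print('depth z',f(271,200),'yaw h',np.degrees(np.arctan2(*(b-a)[[1,0]])),'yaw tip',np.degrees(np.arctan2(*(t-(a+b)/2)[[1,0]])),np.linalg.norm((t-(a+b)/2)[:2]))
# other plugs coarse from this view
```

```text
[ 0.4019699  -0.16883187  0.03      ] [ 0.44744839 -0.18565497  0.03      ] [ 0.42470914 -0.17724342  0.03      ] 0.048490303646685225 [ 0.48446541 -0.19969733  0.015     ]
depth z [ 0.42111166 -0.17601066  0.03022945] yaw h -20.30011343356039 yaw tip -20.5941228625933 0.06383564153774697
```

Run:
```python
from h import *
plan(.4245,-.177,.026,-20.5)
```

```text
t 7.32 pos [ 0.4344 -0.2127  0.2098] psi -22.22 tilt z [ 0.001 -0.001 -1.   ] w 55.283 F [-0.4 -0.3  0.7]
turn units -0.37 shift in turned frame [0.54 0.75 4.59] | in current frame [0.57 0.74 4.59]
```

```bash
python3 -m pendant '[[[0,0,0,0,0,-0.37,0.4],[0.27,0.37,0.5,0,0,0,0.4],[0.27,0.38,1,0,0,0,0.4],[0,0,1,0,0,0,0.4],[0,0,0.6,0,0,0,0.4],[0,0,0,0,0,0,0.4],[0,0,0,0,0,0,0.4]]]'
python3 - <<'E'
from h import *
plan(.4245,-.177,.026,-20.5); save('wrist','w5.png')
E
```

```text
clock: 7.9
position: [0.424, -0.1782, 0.0873]
ee_rot: [-0.561, -3.089, 0.001]
force: [0.4, -0.3, -0.0]
width: 0.602
t 7.9 pos [ 0.424  -0.1782  0.0873] psi -20.59 tilt z [-0.002 -0.001 -1.   ] w 55.376 F [ 0.4 -0.3 -0. ]
turn units -0.02 shift in turned frame [-0.    0.03  1.53] | in current frame [-0.    0.03  1.53]
```

View pics/w5.png

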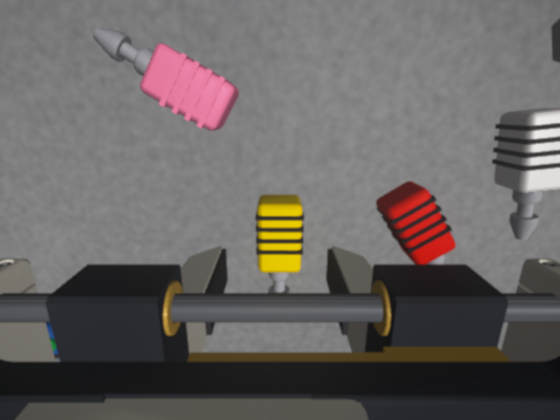

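```bash
python3 -m pendant '[[[0,0,1,0,0,0,0.4],[0,0,0.5,0,0,0,0.4],[0,0,0,0,0,0,0.4],[0,0,0,0,0,0,1],[0,0,0,0,0,0,1],[0,0,0,0,0,0,1],[0,0,0,0,0,0,1],[0,0,0,0,0,0,1],[0,0,-1,0,0,0,1],[0,0,-1,0,0,0,1],[0,0,-0.5,0,0,0,1],[0,0,0,0,0,0,1],[0,0,0,0,0,0,1]]]' 50
python3 - <<'E'
from h import *
plan(.52,-.084,.081,-3.8); save('wrist','w6.png'); save('scene','s6.png',(150,110,350,260),4);
E
```

```text
clock: 9.03
position: [0.4254, -0.1766, 0.1289]
ee_rot: [0.556, 3.089, 0.001]
force: [-0.7, 0.4, -1.3]
width: 0.324
t 9.03 pos [ 0.4254 -0.1766  0.1289] psi -20.41 tilt z [ 0.003 -0.    -1.   ] w 29.822 F [-0.7  0.4 -1.3]
turn units -3.62 shift in turned frame [-2.21  2.47  1.2 ] | in current frame [-1.41  2.99  1.2 ]
```

View pics/w6.png

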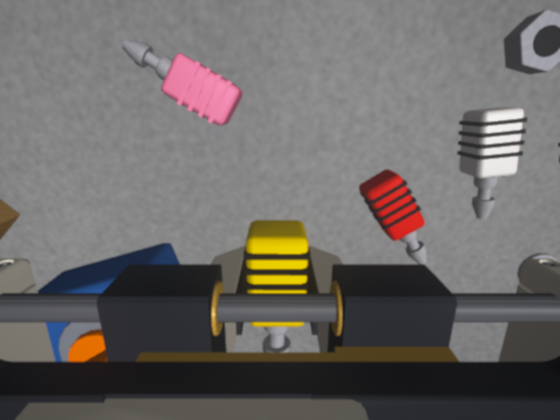

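View pics/s6.png

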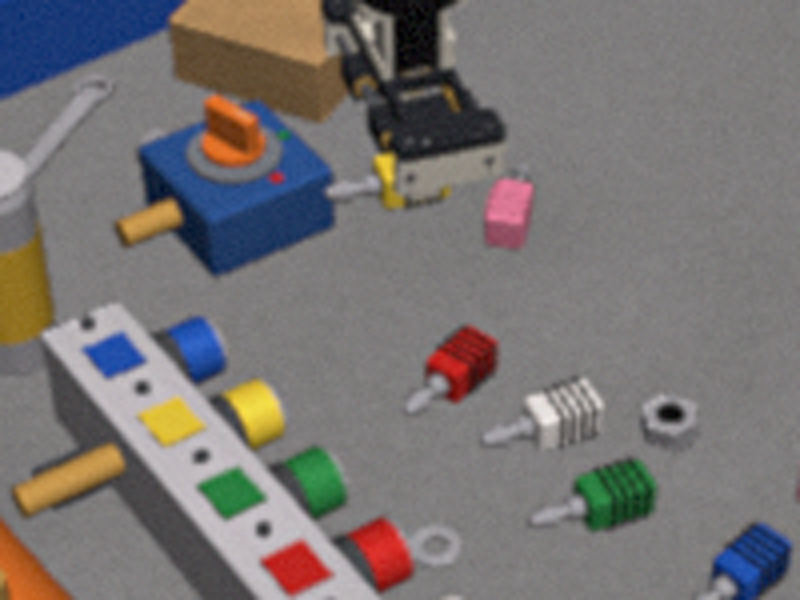

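```bash
python3 - <<'E'
from h import *
plan(.66,-.015,.25,-3.8)
E
python3 -m pendant '[[[0,0,-1,0,0,-0.9,1],[0,0.5,-1,0,0,-0.9,1],[-0.4,0.8,-1,0,0,-0.9,1],[-0.9,0.8,0,0,0,-0.92,1],[-1,0.8,0,0,0,0,1],[-1,0.8,0,0,0,0,1],[-1,0.5,0,0,0,0,1],[-1,0,0,0,0,0,1],[-0.5,0,0,0,0,0,1],[0,0,0,0,0,0,1],[0,0,0,0,0,0,1]]]'
python3 - <<'E'
from h import *
plan(.66,-.015,.25,-3.8); save('wrist','w7.png',(0,60,560,260),1.4)
E
```

```text
t 9.13 pos [ 0.4241 -0.1763  0.1272] psi -20.43 tilt z [-0.     0.001 -1.   ] w 29.654 F [-0.   0.3 -1.4]
turn units -3.63 shift in turned frame [-5.62  4.41 -3.07] | in current frame [-4.12  5.84 -3.07]
clock: 10.05
position: [0.6483, -0.0549, 0.2332]
ee_rot: [-0.106, -3.136, 0.001]
force: [-0.5, -0.5, -0.3]
width: 0.319
t 10.05 pos [ 0.6483 -0.0549  0.2332] psi -3.88 tilt z [-0.004 -0.001 -1.   ] w 29.356 F [-0.5 -0.5 -0.3]
turn units -0.02 shift in turned frame [-0.22  1.01 -0.42] | in current frame [-0.22  1.01 -0.42]
```

View pics/w7.png

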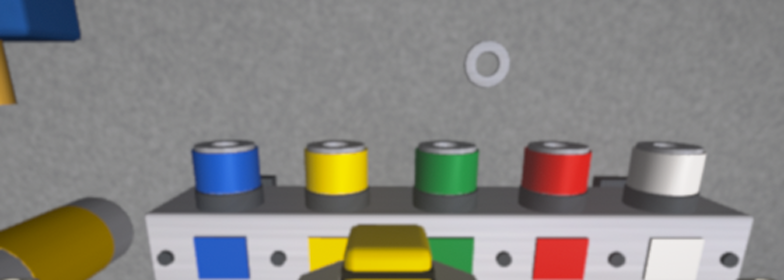

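Run:
```python
from h import *
d=load('wrist'); im=d['img'][:,:,::-1]
a=cv2.resize(im[152:215,130:350],None,fx=3.6,fy=3.6,interpolation=cv2.INTER_CUBIC)
b=cv2.resize(im[152:215,290:510],None,fx=3.6,fy=3.6,interpolation=cv2.INTER_CUBIC)
cv2.imwrite('pics/w7c.png',np.vstack([a,b]))
```

```text
(no output)
```

View pics/w7c.png

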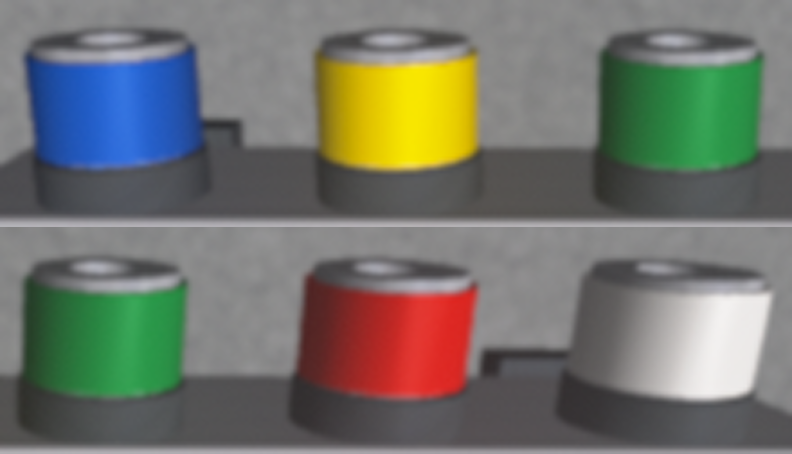

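Run:
```python
from h import *
d=load('wrist'); P=[]
for n,u0,u,v in (('blue',130,111,39),('yellow',130,389,41),('green',130,673,42),('red',290,381,41),('white',290,660,41)):
    p=world(d,u0+u/3.6,152+v/3.6,.07); P.append(p); print(n,p.round(4))
P=np.array(P); k=np.arange(5)
ax=np.polyfit(k,P[:,0],1); ay=np.polyfit(k,P[:,1],1); print(ax,ay,np.hypot(ax[0],ay[0]),'yaw',np.degrees(np.arctan2(-ax[0],ay[0])))
for i in k: print(i,np.polyval(ax,i).round(4),np.polyval(ay,i).round(4))
print('top of barrel depth z',world(d,130+111/3.6,152+110/3.6),world(d,130+389/3.6,152+110/3.6),world(d,290+390/3.6,152+110/3.6))
# 2nd view: top
t=load('top')
for i in k: print(pix(t,(np.polyval(ax,i),np.polyval(ay,i),.07)).round(1))
```

```text
blue [ 0.6065 -0.1631  0.07  ]
yellow [ 0.6119 -0.0901  0.07  ]
green [ 0.6172 -0.0156  0.07  ]
red [0.6219 0.0589 0.07  ]
white [0.6268 0.132  0.07  ]
[0.00506692 0.60671338] [ 0.07393723 -0.16345092] 0.07411064326193481 yaw -3.9203537743509633
0 0.6067 -0.1635
1 0.6118 -0.0895
2 0.6168 -0.0156
3 0.6219 0.0584
4 0.627 0.1323
top of barrel depth z [ 0.62155105 -0.15873333  0.08987439] [ 0.62612649 -0.08920337  0.09024232] [0.63540691 0.05402055 0.09166568]
[333.3 173.9]
[310.4 172. ]
[287.4 170.1]
[264.5 168.2]
[241.6 166.4]
```

```bash
cat >> h.py <<'E'
PORT=dict(blue=(.606,-.1645),yellow=(.6115,-.0897),green=(.6165,-.0152),red=(.6215,.0593),white=(.627,.134))
D=np.array([np.cos(np.radians(-3.9)),np.sin(np.radians(-3.9))])
def pre(c,back,z=.0823,psi=-3.9):
    p=np.array(PORT[c])-back*D; print('target',p.round(4)); plan(p[0],p[1],z,psi)
E
python3 - <<'E'
from h import *
pre('yellow',.085)
E
```

```text
target [ 0.5267 -0.0839]
t 10.1 pos [ 0.6475 -0.055   0.2338] psi -3.91 tilt z [-0.004 -0.    -1.   ] w 30.027 F [-1.1  0.2  0.2]
turn units -0.00 shift in turned frame [ 2.96 -0.93  3.79] | in current frame [ 2.95 -0.92  3.8 ]
```

```bash
python3 -m pendant '[[[0.9,-0.3,0,0,0,0,1],[0.9,-0.3,0,0,0,0,1],[0.9,-0.3,0.8,0,0,0,1],[0.26,0,1,0,0,0,1],[0,0,1,0,0,0,1],[0,0,0.95,0,0,0,1],[0,0,0,0,0,0,1],[0,0,0,0,0,0,1],[0,0,0,0,0,0,1]]]'
python3 - <<'E'
from h import *
pre('yellow',.085); save('wrist','w8.png'); save('scene','s8.png',(150,140,310,260),5)
E
```

```text
clock: 10.85
position: [0.5343, -0.0815, 0.0927]
ee_rot: [0.107, 3.138, 0.0]
force: [0.7, -0.3, -0.4]
width: 0.319
target [ 0.5267 -0.0839]
t 10.85 pos [ 0.5343 -0.0815  0.0927] psi -3.91 tilt z [ 0.001 -0.    -1.   ] w 29.319 F [ 0.7 -0.3 -0.4]
turn units -0.00 shift in turned frame [ 0.19 -0.07  0.26] | in current frame [ 0.19 -0.07  0.26]
```

View pics/w8.png

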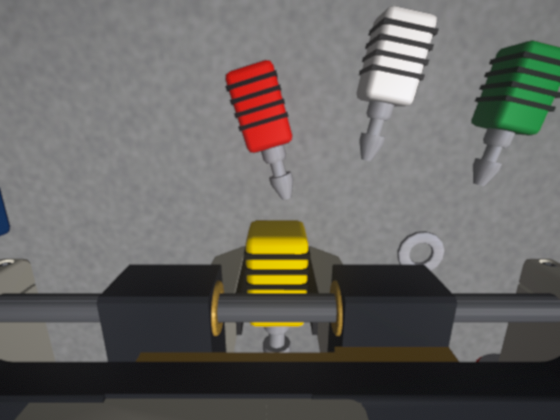

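View pics/s8.png

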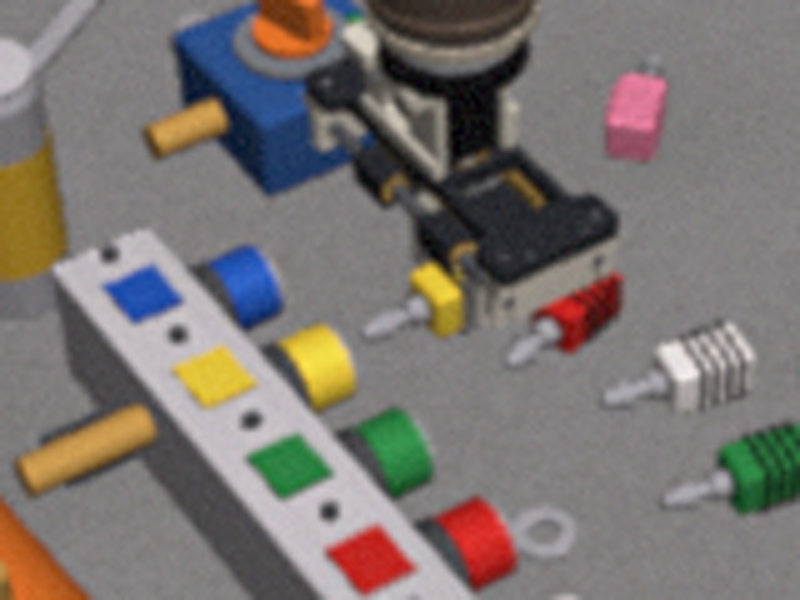

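```bash
python3 -m pendant '[[[0,-0.06,0.26,0,0,0,1],[0,0,0,0,0,0,1],[0,0,0,0,0,0,1]]]'
python3 - <<'E'
from h import *
pre('yellow',.055)
E
```

```text
clock: 11.2
position: [0.5336, -0.0835, 0.0807]
ee_rot: [0.106, 3.14, 0.0]
force: [0.0, -0.4, -0.8]
width: 0.319
target [ 0.5566 -0.086 ]
t 11.2 pos [ 0.5336 -0.0835  0.0807] psi -3.88 tilt z [ 0.  0. -1.] w 29.341 F [ 0.  -0.4 -0.8]
turn units 0.00 shift in turned frame [-0.58 -0.02 -0.04] | in current frame [-0.58 -0.02 -0.04]
```

```bash
python3 -m pendant '[[[-0.2,-0.02,-0.03,0,0,0,1],[-0.2,0,0,0,0,0,1],[-0.2,0,0,0,0,0,1],[-0.15,0,0,0,0,0,1],[-0.15,0,0,0,0,0,1],[0,0,0,0,0,0,1]]]'
python3 - <<'E'
from h import *
pre('yellow',.025); save('top','t9.png',(260,130,360,220),7);save('scene','s9.png',(150,140,310,260),5)
E
```

```text
clock: 11.7
position: [0.571, -0.0861, 0.0821]
ee_rot: [0.105, 3.139, 0.001]
force: [0.5, 2.9, 5.1]
width: 0.321
target [ 0.5866 -0.088 ]
t 11.7 pos [ 0.571  -0.0861  0.0821] psi -3.82 tilt z [ 0.001  0.001 -1.   ] w 29.551 F [0.5 2.9 5.1]
turn units 0.02 shift in turned frame [-0.39 -0.02 -0.  ] | in current frame [-0.39 -0.02 -0.  ]
```

View pics/s9.png

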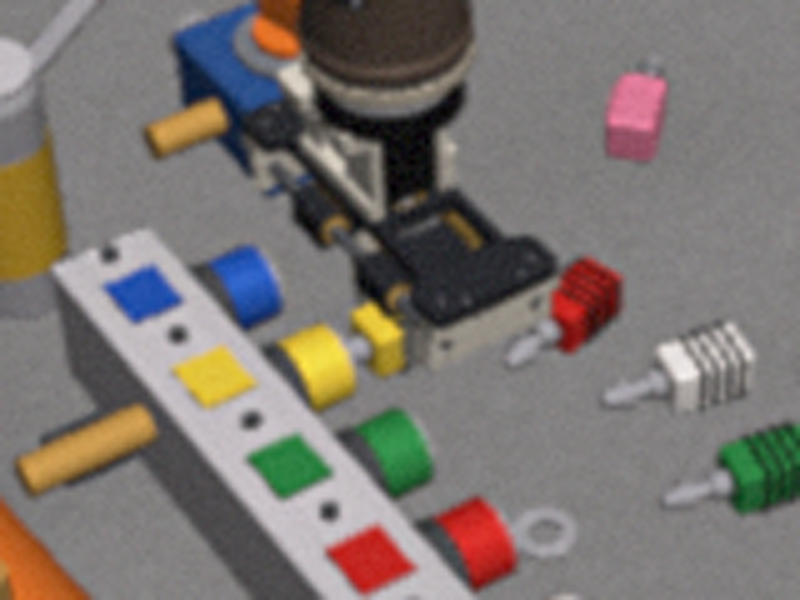

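View pics/t9.png

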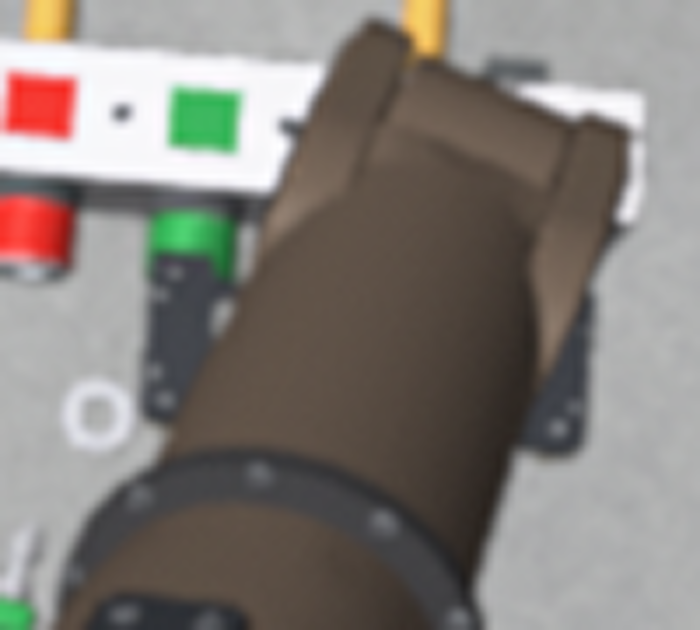

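```bash
python3 -m pendant '[[[-0.13,0.02,-0.03,0,0,0,1],[-0.13,0,0,0,0,0,1],[-0.13,0,0,0,0,0,1],[-0.06,0,0,0,0,0,1],[0,0,0,0,0,0,1],[0,0,0,0,0,0,1]]]'
python3 - <<'E'
from h import *
pre('yellow',.025); save('scene','s10.png',(150,140,310,260),5)
E
```

```text
clock: 12.3
position: [0.5866, -0.087, 0.0825]
ee_rot: [-0.106, -3.137, -0.001]
force: [-6.7, 1.4, 5.5]
width: 0.322
target [ 0.5866 -0.088 ]
t 12.3 pos [ 0.5866 -0.087   0.0825] psi -3.88 tilt z [-0.003  0.001 -1.   ] w 29.617 F [-6.7  1.4  5.5]
turn units 0.01 shift in turned frame [-0.   -0.03  0.01] | in current frame [-0.   -0.03  0.01]
```

View pics/s10.png

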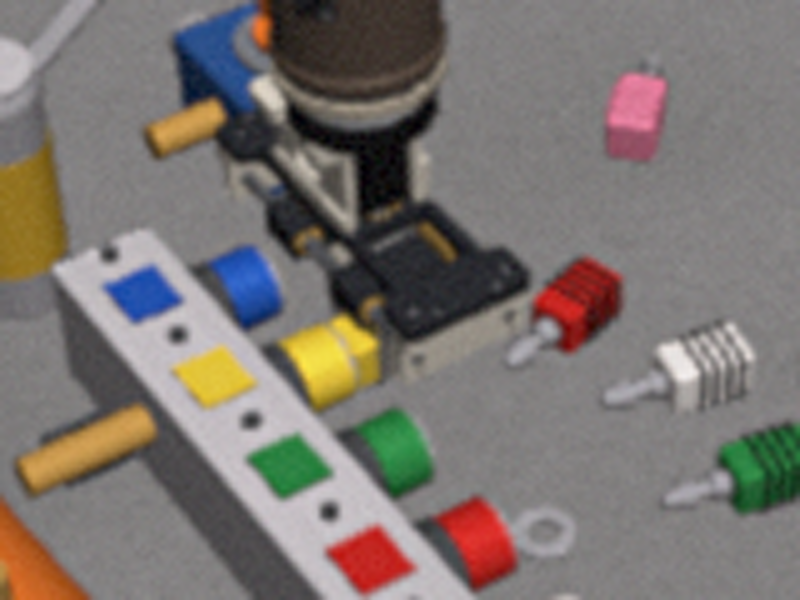

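```bash
python3 -m pendant '[[[-0.08,0,0,0,0,0,1],[0,0,0,0,0,0,1],[0,0,0,0,0,0,1]]]'; python3 -m pendant '[[[-0.08,0,0,0,0,0,1],[0,0,0,0,0,0,1],[0,0,0,0,0,0,1]]]'
```

```text
clock: 12.6
position: [0.5868, -0.0869, 0.0824]
ee_rot: [-0.107, -3.131, -0.003]
force: [-18.0, 3.0, 15.9]
width: 0.322
clock: 12.85
position: [0.5872, -0.087, 0.0821]
ee_rot: [-0.107, -3.126, -0.004]
force: [-27.8, 4.0, 23.8]
width: 0.326
```

```bash
python3 -m pendant '[[[0.16,0,0,0,0,0,1],[0.1,0,0,0,0,0,1],[0.1,0,0,0,0,0,1],[0,0,0,0,0,0,1],[0,0,0,0,0,0,1]]]'
python3 - <<'E'
from h import *
pre('yellow',.025); save('scene','s11.png',(170,160,270,235),8)
E
```

```text
clock: 13.27
position: [0.5846, -0.0868, 0.0839]
ee_rot: [0.104, 3.131, -0.002]
force: [12.5, -1.3, -6.0]
width: 0.327
target [ 0.5866 -0.088 ]
t 13.27 pos [ 0.5846 -0.0868  0.0839] psi -3.82 tilt z [ 0.009 -0.002 -1.   ] w 30.059 F [12.5 -1.3 -6. ]
turn units 0.02 shift in turned frame [-0.05 -0.03  0.04] | in current frame [-0.05 -0.03  0.04]
```

View pics/s11.png

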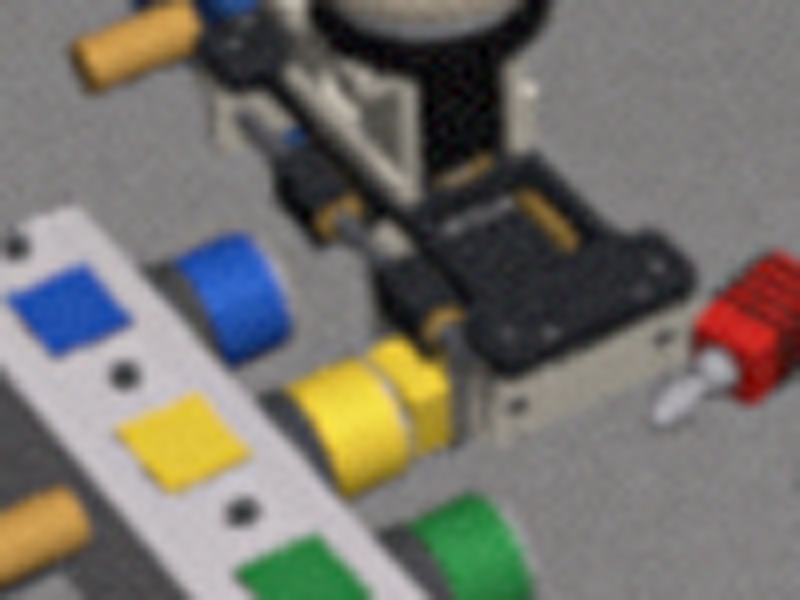

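```bash
python3 -m pendant '[[[-0.15,0,0,0,0,0,1],[0,0,0,0,0,0,1],[0,0,0,0,0,0,0.5],[0,0,0,0,0,0,0.5],[0,0,0,0,0,0,0.5],[0,0,-0.5,0,0,0,0.5],[0,0,-1,0,0,0,0.5],[0.5,0,-1,0,0,0,0.4],[1,0,-0.3,0,0,0,0.4],[1,0,0,0,0,-1,0.4],[0,0,0,0,0,-1,0.4],[0,0,0,0,0,-1,0.4],[0,0,0,0,0,0,0.4]]]'
python3 - <<'E'
from h import *
plan(.449,-.087,.1,11); save('wrist','w12.png'); save('scene','s12.png',(150,130,350,280),4)
E
```

```text
clock: 14.4
position: [0.4867, -0.0802, 0.1927]
ee_rot: [-0.276, 3.128, 0.001]
force: [0.7, 0.2, -0.8]
width: 0.595
t 14.4 pos [ 0.4867 -0.0802  0.1927] psi 10.09 tilt z [ 0.001  0.001 -1.   ] w 54.714 F [ 0.7  0.2 -0.8]
turn units -0.20 shift in turned frame [0.96 0.01 2.32] | in current frame [ 0.96 -0.    2.32]
```

View pics/w12.png

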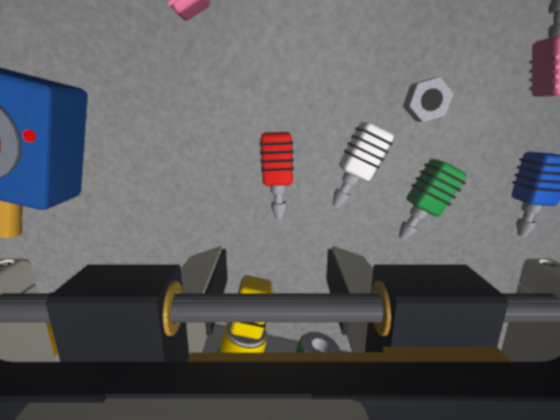

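View pics/s12.png

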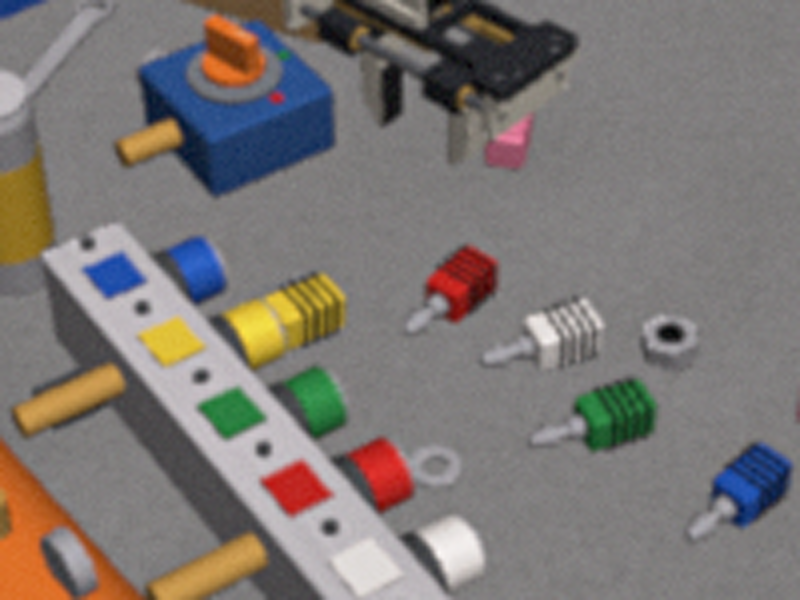

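```bash
cat >> h.py <<'E'
def meas(u0,v0,sc,rear,front,tip,name='wrist'):
    d=load(name); f=lambda p,z: world(d,u0+p[0]/sc,v0+p[1]/sc,z)
    a=f(rear,.03);b=f(front,.03);t=f(tip,.015); m=(a+b)/2
    print('c',m[:2].round(4),'len %.4f'%np.linalg.norm(a-b),'yaw h %.1f'%np.degrees(np.arctan2(*(b-a)[[1,0]])),'yaw tip %.1f'%np.degrees(np.arctan2(*(t-m)[[1,0]])),'tipdist %.4f'%np.linalg.norm((t-m)[:2]))
    c=world(d,u0+(rear[0]+front[0])/2/sc+3,v0+(rear[1]+front[1])/2/sc+2); print('depth z %.4f'%c[2])
    return m
def crop(name,box,sc,fn):
    d=load(name); cv2.imwrite('pics/'+fn,cv2.resize(d['img'][:,:,::-1][box[1]:box[3],box[0]:box[2]],None,fx=sc,fy=sc,interpolation=cv2.INTER_CUBIC))
E
python3 - <<'E'
from h import *
crop('wrist',(235,120,325,220),6,'w12c.png')
E
```

```text
(no output)
```

View pics/w12c.png

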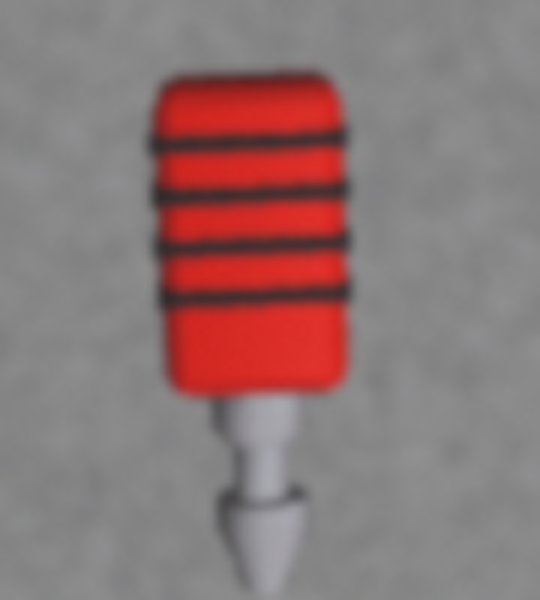

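Run:
```python
from h import *
m=meas(235,120,6,(249,84),(259,390),(266,593)); plan(m[0],m[1],.0273,11.7)
```

```text
c [ 0.4506 -0.0867] len 0.0480 yaw h 12.0 yaw tip 12.1 tipdist 0.0637
depth z 0.0321
t 14.5 pos [ 0.4875 -0.0804  0.1924] psi 9.72 tilt z [ 0.001  0.    -1.   ] w 54.918 F [1.1 0.9 0.5]
turn units -0.43 shift in turned frame [0.93 0.03 4.13] | in current frame [0.94 0.   4.13]
```

```bash
python3 -m pendant '[[[0.4,0,0,0,0,-0.45,0.4],[0.5,0.03,0.8,0,0,0,0.4],[0,0,1,0,0,0,0.4],[0,0,0.9,0,0,0,0.4],[0,0,0,0,0,0,0.4],[0,0,0,0,0,0,0.4]]]'
python3 - <<'E'
from h import *
plan(.4508,-.0867,.0273,12); save('wrist','w13.png')
E
```

```text
clock: 15.0
position: [0.4507, -0.0863, 0.0833]
ee_rot: [0.323, -3.121, 0.0]
force: [0.6, -0.1, 0.8]
width: 0.6
t 15.0 pos [ 0.4507 -0.0863  0.0833] psi 11.80 tilt z [-0.004 -0.001 -1.   ] w 55.183 F [ 0.6 -0.1  0.8]
turn units -0.04 shift in turned frame [ 0.   -0.01  1.4 ] | in current frame [-0.01 -0.01  1.4 ]
```

View pics/w13.png

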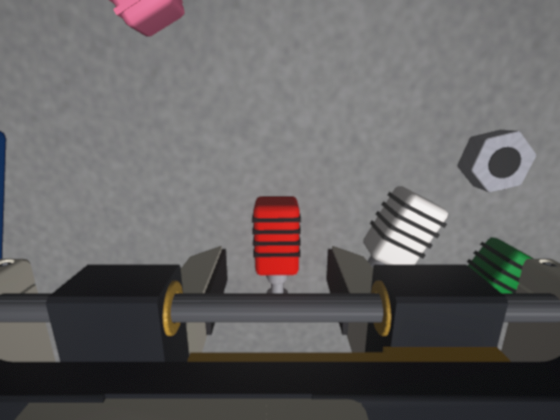

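```bash
python3 -m pendant '[[[0,0,1,0,0,0,0.4],[0,0,0.4,0,0,0,0.4],[0,0,0,0,0,0,0.4],[0,0,0,0,0,0,1],[0,0,0,0,0,0,1],[0,0,0,0,0,0,1],[0,0,0,0,0,0,1],[0,0,0,0,0,0,1],[0,0,-1,0,0,0,1],[0,0,-1,0,0,0,1],[0,0,-0.5,0,0,0.8,1],[0,0,0,0,0,0.9,1],[0,0,0,0,0,0.9,1],[0,0,0,0,0,0.82,1],[0,0,0,0,0,0,1],[0,0,0,0,0,0,1]]]' 50
python3 - <<'E'
from h import *
pre('red',.080); save('wrist','w14.png')
E
```

```text
clock: 16.38
position: [0.4516, -0.0859, 0.1285]
ee_rot: [0.099, 3.14, 0.0]
force: [-0.4, 0.6, -0.9]
width: 0.323
target [0.5417 0.0647]
t 16.38 pos [ 0.4516 -0.0859  0.1285] psi -3.60 tilt z [ 0.  0. -1.] w 29.727 F [-0.4  0.6 -0.9]
turn units 0.06 shift in turned frame [-1.99  3.91  1.15] | in current frame [-2.01  3.9   1.16]
```

View pics/w14.png

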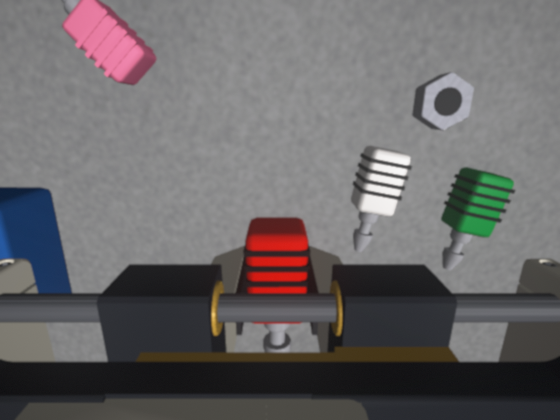

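Red is held straight. Going to its pre-insert pose.

```bash
python3 -m pendant '[[[-0.5,0.9,0,0,0,0.06,1],[-0.5,1,0,0,0,0,1],[-0.5,1,0,0,0,0,1],[-0.5,1,0.3,0,0,0,1],[0,0,0.85,0,0,0,1],[0,0,0,0,0,0,1],[0,0,0,0,0,0,1]]]'
python3 - <<'E'
from h import *
pre('red',.080); save('scene','s15.png',(160,160,340,295),4.4); save('wrist','w15.png')
E
```

```text
clock: 17.02
position: [0.5354, 0.0546, 0.0823]
ee_rot: [-0.107, -3.136, 0.002]
force: [0.3, -1.0, -0.6]
width: 0.319
target [0.5417 0.0647]
t 17.02 pos [0.5354 0.0546 0.0823] psi -3.91 tilt z [-0.004 -0.001 -1.   ] w 29.393 F [ 0.3 -1.  -0.6]
turn units -0.00 shift in turned frame [-0.14  0.26 -0.  ] | in current frame [-0.14  0.26 -0.  ]
```

View pics/s15.png

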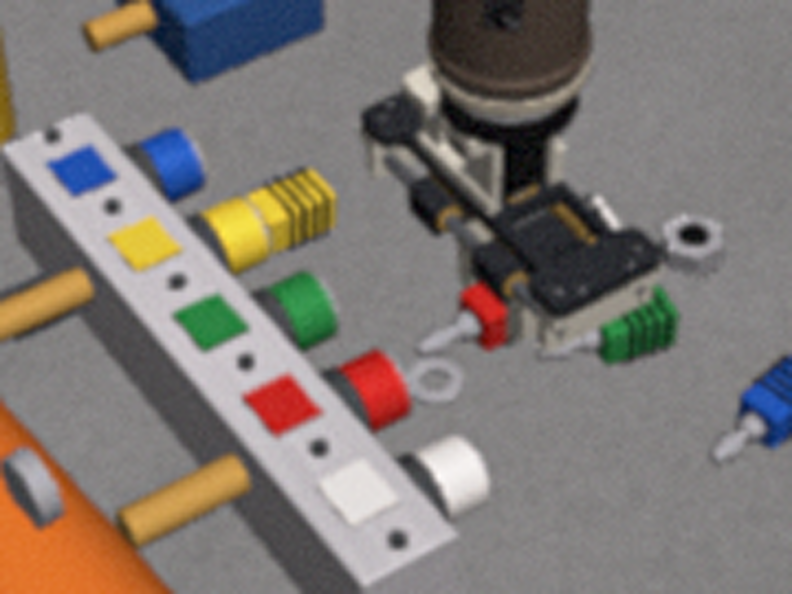

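```bash
python3 -m pendant '[[[0,0.28,-0.03,0,0,0,1],[0,0,0,0,0,0,1],[0,0,0,0,0,0,1],[0,0,0,0,0,0,1]]]'
python3 - <<'E'
from h import *
pre('red',.025,.0835)
E
```

```text
clock: 17.45
position: [0.5379, 0.0663, 0.0854]
ee_rot: [0.109, 3.139, 0.001]
force: [0.1, -1.0, -0.3]
width: 0.324
target [0.5966 0.061 ]
t 17.45 pos [0.5379 0.0663 0.0854] psi -3.99 tilt z [ 0.001  0.001 -1.   ] w 29.833 F [ 0.1 -1.  -0.3]
turn units -0.02 shift in turned frame [-1.47 -0.03  0.05] | in current frame [-1.47 -0.03  0.05]
```

```bash
python3 -m pendant '[[[-0.25,-0.03,0.04,0,0,0,1],[-0.25,0,0,0,0,0,1],[-0.2,0,0,0,0,0,1],[-0.2,0,0,0,0,0,1],[-0.15,0,0,0,0,0,1],[-0.1,0,0,0,0,0,1],[0,0,0,0,0,0,1]]]'
python3 - <<'E'
from h import *
pre('red',.025,.0835)
E
```

```text
clock: 18.03
position: [0.5842, 0.0632, 0.083]
ee_rot: [-0.108, -3.139, -0.003]
force: [-2.9, 5.7, 5.6]
width: 0.323
target [0.5966 0.061 ]
t 18.03 pos [0.5842 0.0632 0.083 ] psi -3.93 tilt z [-0.001  0.002 -1.   ] w 29.760 F [-2.9  5.7  5.6]
turn units -0.01 shift in turned frame [-0.31 -0.03 -0.01] | in current frame [-0.31 -0.03 -0.01]
```

```bash
python3 -m pendant '[[[-0.1,0.04,-0.04,0,0,0,1],[-0.1,0,0,0,0,0,1],[-0.1,0,0,0,0,0,1],[-0.1,0,0,0,0,0,1],[0,0,0,0,0,0,1],[0,0,0,0,0,0,1]]]'
python3 - <<'E'
from h import *
pre('red',.025,.0835); save('scene','s16.png',(160,160,340,295),4.4)
E
```

```text
clock: 18.53
position: [0.5986, 0.0626, 0.084]
ee_rot: [-0.109, -3.137, -0.001]
force: [-5.8, 2.4, 1.0]
width: 0.325
target [0.5966 0.061 ]
t 18.53 pos [0.5986 0.0626 0.084 ] psi -4.00 tilt z [-0.003  0.001 -1.   ] w 29.859 F [-5.8  2.4  1. ]
turn units -0.02 shift in turned frame [ 0.05 -0.04  0.01] | in current frame [ 0.05 -0.04  0.01]
```

View pics/s16.png

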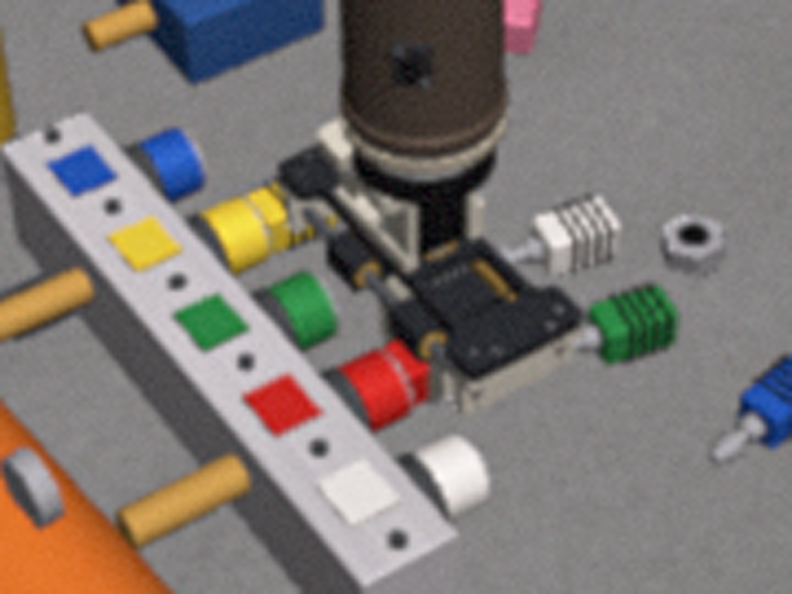

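```bash
python3 -m pendant '[[[-0.08,0,0,0,0,0,1],[-0.05,0,0,0,0,0,1],[0,0,0,0,0,0,1],[0,0,0,0,0,0,1]]]';python3 -m pendant '[[[0.13,0,0,0,0,0,1],[0.1,0,0,0,0,0,1],[0.08,0,0,0,0,0,1],[0,0,0,0,0,0,1],[0,0,0,0,0,0,1]]]'
python3 - <<'E'
from h import *
pre('red',.025,.0835)
E
```

```text
clock: 18.92
position: [0.5989, 0.0626, 0.0833]
ee_rot: [-0.109, -3.127, -0.002]
force: [-23.6, 4.4, 13.7]
width: 0.323
clock: 19.33
position: [0.5963, 0.0627, 0.0853]
ee_rot: [0.11, 3.132, -0.0]
force: [10.3, 1.6, -8.3]
width: 0.318
target [0.5966 0.061 ]
t 19.33 pos [0.5963 0.0627 0.0853] psi -4.01 tilt z [ 0.007 -0.001 -1.   ] w 29.264 F [10.3  1.6 -8.3]
turn units -0.02 shift in turned frame [-0.01 -0.04  0.04] | in current frame [-0.01 -0.04  0.04]
```

```bash
python3 -m pendant '[[[-0.15,0,0,0,0,0,1],[0,0,0,0,0,0,1],[0,0,0,0,0,0,0.5],[0,0,0,0,0,0,0.5],[0,0,0,0,0,0,0.5],[0,0,-0.5,0,0,0,0.5],[0,0,-1,0,0,0,0.5],[0.5,0,-1,0,0,0,0.4],[1,0,-0.3,0,0,0,0.4],[1,0,0,0,0,0.8,0.4],[0,0,0,0,0,0.8,0.4],[0,0,0,0,0,0.8,0.4],[0,0,0,0,0,0,0.4]]]'
python3 - <<'E'
from h import *
plan(.449,.075,.1,-15); save('wrist','w17.png'); save('scene','s17.png',(150,130,350,280),4)
E
```

```text
clock: 20.42
position: [0.4999, 0.0694, 0.1945]
ee_rot: [0.414, 3.113, 0.002]
force: [0.3, 0.3, 0.4]
width: 0.601
t 20.42 pos [0.4999 0.0694 0.1945] psi -15.17 tilt z [ 0.001  0.001 -1.   ] w 55.289 F [0.3 0.3 0.4]
turn units -0.04 shift in turned frame [ 1.26 -0.19  2.36] | in current frame [ 1.27 -0.2   2.36]
```

View pics/w17.png

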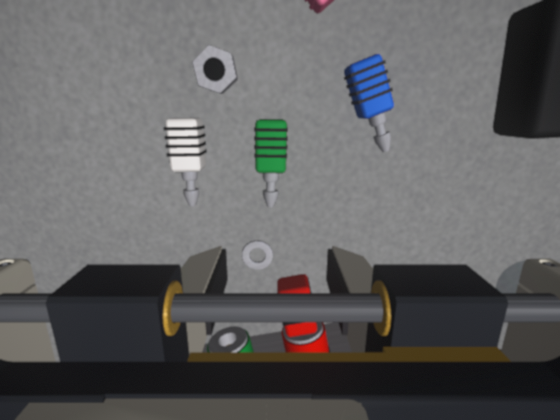

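View pics/s17.png

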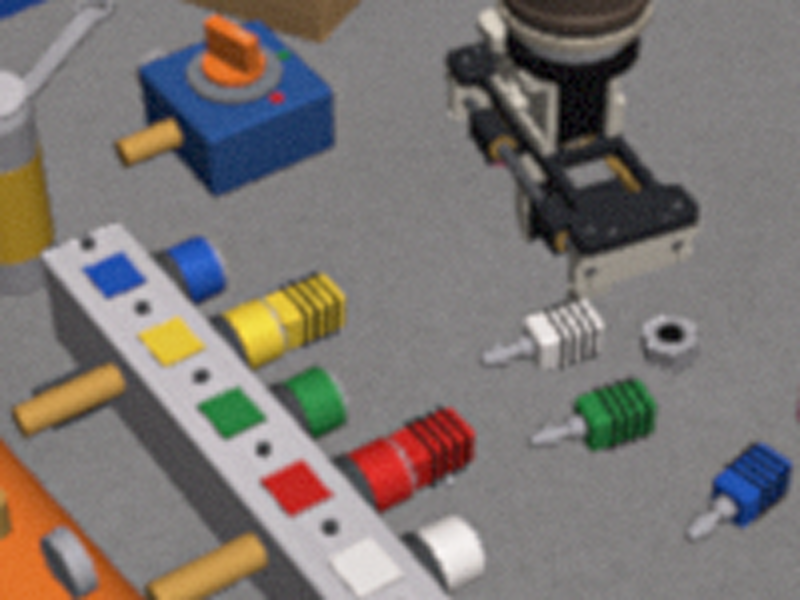

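Run:
```python
from h import *
crop('wrist',(150,110,310,215),5,'w17c.png')
```

```text
(no output)
```

View pics/w17c.png

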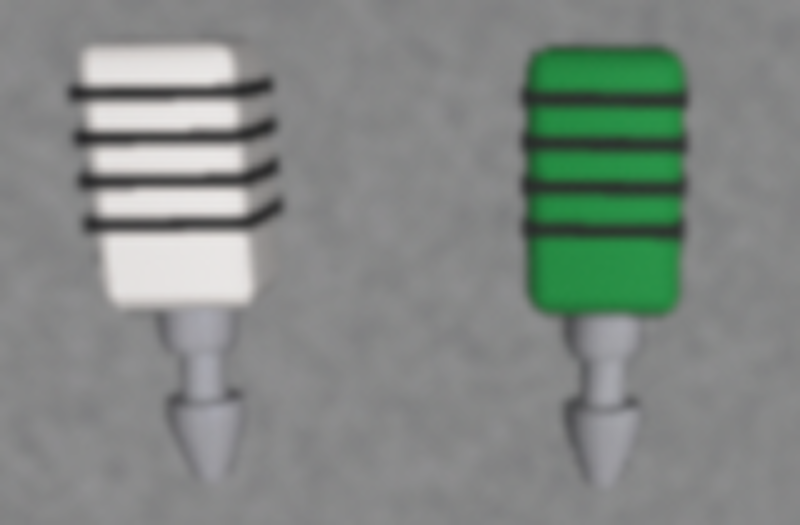

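Run:
```python
from h import *
meas(150,110,5,(160,50),(180,304),(211,480))
m=meas(150,110,5,(606,52),(605,312),(602,485)); plan(m[0],m[1],.0273,-16)
```

```text
c [ 0.4296 -0.0022] len 0.0468 yaw h -15.6 yaw tip -16.2 tipdist 0.0631
depth z 0.0310
c [0.4518 0.0762] len 0.0480 yaw h -15.7 yaw tip -16.3 tipdist 0.0633
depth z 0.0307
t 20.52 pos [0.5005 0.0692 0.1942] psi -14.89 tilt z [ 0.001  0.    -1.   ] w 54.987 F [ 0.1 -0.2 -0.2]
turn units 0.24 shift in turned frame [ 1.22 -0.17  4.17] | in current frame [ 1.23 -0.14  4.17]
```

```bash
python3 -m pendant '[[[0.6,0,0,0,0,0.24,0.4],[0.6,-0.17,0.8,0,0,0,0.4],[0,0,1,0,0,0,0.4],[0,0,0.9,0,0,0,0.4],[0,0,0,0,0,0,0.4],[0,0,0,0,0,0,0.4]]]'
python3 - <<'E'
from h import *
plan(.4518,.0762,.0273,-16); save('wrist','w18.png')
E
```

```text
clock: 21.02
position: [0.4514, 0.0747, 0.0852]
ee_rot: [-0.44, -3.108, 0.004]
force: [-0.4, 0.3, -0.1]
width: 0.599
t 21.02 pos [0.4514 0.0747 0.0852] psi -16.10 tilt z [-0.003 -0.002 -1.   ] w 55.130 F [-0.4  0.3 -0.1]
turn units -0.02 shift in turned frame [0.   0.04 1.45] | in current frame [-0.    0.04  1.45]
```

View pics/w18.png

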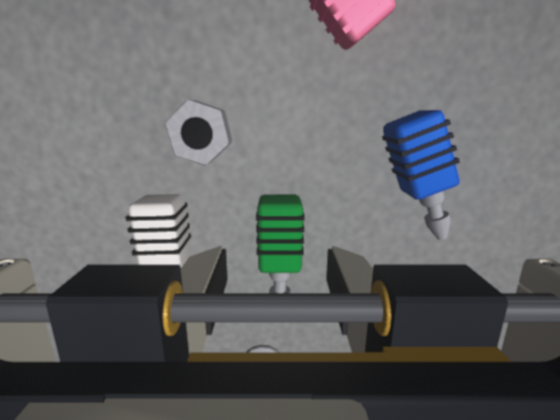

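```bash
python3 -m pendant '[[[0,0.04,1,0,0,0,0.5],[0,0,0.45,0,0,0,0.5],[0,0,0,0,0,0,0.5],[0,0,0,0,0,0,1],[0,0,0,0,0,0,1],[0,0,0,0,0,0,1],[0,0,0,0,0,0,1],[0,0,0,0,0,0,1],[0,0,-1,0,0,0,1],[0,0,-1,0,0,0,1],[0,0,-0.5,0,0,-0.7,1],[0,0,0,0,0,-0.7,1],[0,0,0,0,0,-0.7,1],[0,0,0,0,0,-0.54,1],[0,0,0,0,0,0,1],[0,0,0,0,0,0,1]]]' 50
python3 - <<'E'
from h import *
pre('green',.080); save('wrist','w19.png')
E
```

```text
clock: 22.4
position: [0.4525, 0.0772, 0.1286]
ee_rot: [0.112, 3.139, 0.001]
force: [-0.0, -0.9, -1.1]
width: 0.322
target [ 0.5367 -0.0098]
t 22.4 pos [0.4525 0.0772 0.1286] psi -4.08 tilt z [ 0.001  0.001 -1.   ] w 29.616 F [-0.  -0.9 -1.1]
turn units -0.04 shift in turned frame [-2.25 -2.02  1.16] | in current frame [-2.25 -2.02  1.16]
```

View pics/w19.png

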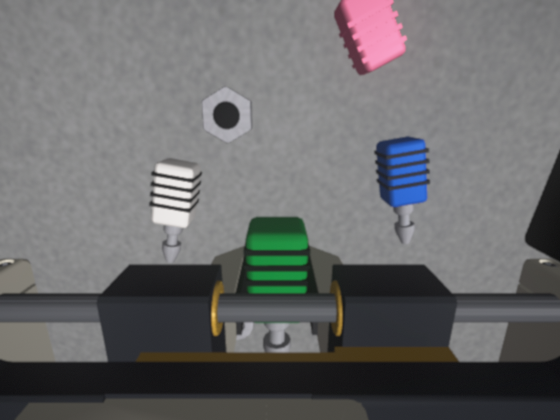

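```bash
python3 -m pendant '[[[-0.7,-0.65,0,0,0,-0.04,1],[-0.7,-0.65,0,0,0,0,1],[-0.7,-0.65,0.3,0,0,0,1],[0,0,0.83,0,0,0,1],[0,0,0,0,0,0,1],[0,0,0,0,0,0,1]]]'
python3 - <<'E'
from h import *
pre('green',.080,.0835); save('scene','s20.png',(160,160,340,295),4.4)
E
```

```text
clock: 22.95
position: [0.5294, -0.0068, 0.0816]
ee_rot: [-0.108, -3.136, 0.001]
force: [0.4, -0.3, -0.3]
width: 0.323
target [ 0.5367 -0.0098]
t 22.95 pos [ 0.5294 -0.0068  0.0816] psi -3.94 tilt z [-0.004 -0.001 -1.   ] w 29.734 F [ 0.4 -0.3 -0.3]
turn units -0.01 shift in turned frame [-0.19 -0.06 -0.05] | in current frame [-0.19 -0.06 -0.05]
```

View pics/s20.png

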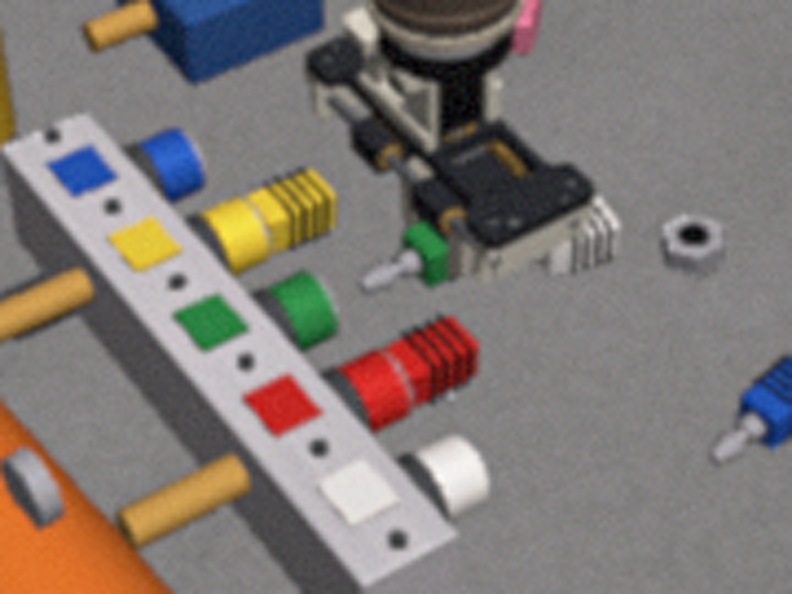

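```bash
python3 -m pendant '[[[0,-0.05,-0.05,0,0,0,1],[0,0,0,0,0,0,1],[0,0,0,0,0,0,1],[0,0,0,0,0,0,1]]]'
python3 - <<'E'
from h import *
pre('green',.025,.0835)
E
```

```text
clock: 23.33
position: [0.531, -0.0078, 0.0856]
ee_rot: [0.103, 3.138, 0.001]
force: [-0.2, 0.6, -0.2]
width: 0.323
target [ 0.5916 -0.0135]
t 23.33 pos [ 0.531  -0.0078  0.0856] psi -3.78 tilt z [ 0.001  0.001 -1.   ] w 29.693 F [-0.2  0.6 -0.2]
turn units 0.03 shift in turned frame [-1.52 -0.04  0.05] | in current frame [-1.52 -0.04  0.05]
```

```bash
python3 -m pendant '[[[-0.25,-0.02,0.04,0,0,0,1],[-0.25,0,0,0,0,0,1],[-0.2,0,0,0,0,0,1],[-0.2,0,0,0,0,0,1],[-0.15,0,0,0,0,0,1],[-0.15,0,0,0,0,0,1],[0,0,0,0,0,0,1]]]'
python3 - <<'E'
from h import *
pre('green',.025,.0835)
E
```

```text
clock: 23.92
position: [0.5799, -0.0117, 0.0833]
ee_rot: [0.104, 3.14, 0.002]
force: [-1.5, 2.4, 5.1]
width: 0.322
target [ 0.5916 -0.0135]
t 23.92 pos [ 0.5799 -0.0117  0.0833] psi -3.78 tilt z [ 0.     0.001 -1.   ] w 29.634 F [-1.5  2.4  5.1]
turn units 0.03 shift in turned frame [-0.29 -0.03 -0.01] | in current frame [-0.29 -0.03 -0.01]
```

```bash
python3 -m pendant '[[[-0.1,0.02,-0.04,0,0,0,1],[-0.1,0,0,0,0,0,1],[-0.1,0,0,0,0,0,1],[-0.1,0,0,0,0,0,1],[0,0,0,0,0,0,1],[0,0,0,0,0,0,1]]]'; python3 -m pendant '[[[-0.08,0,0,0,0,0,1],[-0.05,0,0,0,0,0,1],[0,0,0,0,0,0,1],[0,0,0,0,0,0,1]]]'
python3 - <<'E'
from h import *
pre('green',.025,.0835); save('scene','s21.png',(160,160,340,295),4.4)
E
```

```text
clock: 24.42
position: [0.5935, -0.0123, 0.0841]
ee_rot: [-0.104, -3.137, -0.001]
force: [-6.3, 1.9, 3.6]
width: 0.319
clock: 24.75
position: [0.5938, -0.0123, 0.0835]
ee_rot: [-0.105, -3.127, -0.003]
force: [-23.4, 4.2, 16.8]
width: 0.328
target [ 0.5916 -0.0135]
t 24.75 pos [ 0.5938 -0.0123  0.0835] psi -3.85 tilt z [-0.012  0.003 -1.   ] w 30.221 F [-23.4   4.2  16.8]
turn units 0.01 shift in turned frame [ 0.05 -0.03 -0.  ] | in current frame [ 0.05 -0.03 -0.  ]
```

View pics/s21.png

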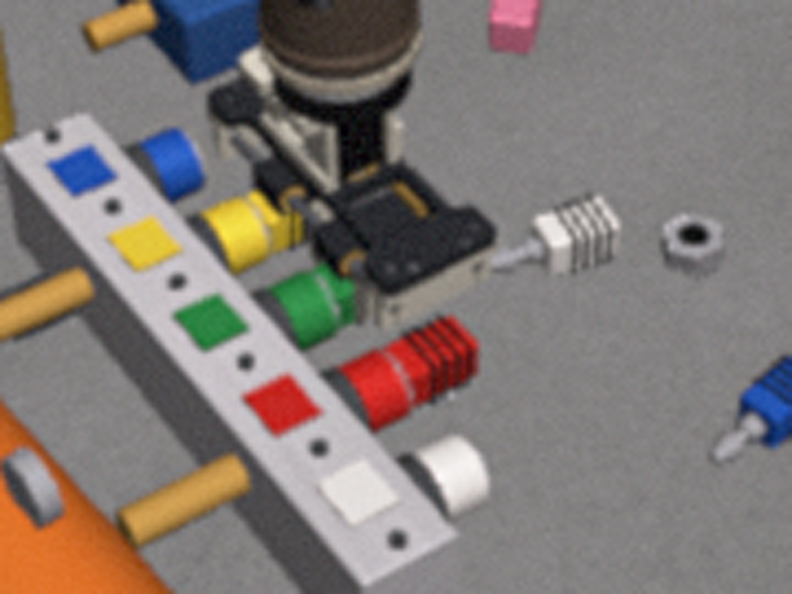

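Pull test, then seat again, release, lift, and go look at white.

```bash
python3 -m pendant '[[[0.13,0,0,0,0,0,1],[0.1,0,0,0,0,0,1],[0.08,0,0,0,0,0,1],[0,0,0,0,0,0,1],[0,0,0,0,0,0,1]]]'; python3 -m pendant '[[[-0.15,0,0,0,0,0,1],[0,0,0,0,0,0,1],[0,0,0,0,0,0,0.5],[0,0,0,0,0,0,0.5],[0,0,0,0,0,0,0.5],[0,0,-0.5,0,0,0,0.5],[0,0,-1,0,0,0,0.5],[0.5,0,-1,0,0,0,0.4],[1,0,-0.3,0,0,0,0.4],[1,0,0,0,0,0.8,0.4],[0.3,0,0,0,0,0.9,0.4],[0,0,0,0,0,0.9,0.4],[0,0,0,0,0,0,0.4]]]'
python3 - <<'E'
from h import *
plan(.43,-.002,.1,-16); save('wrist','w22.png'); save('scene','s22.png',(150,130,350,280),4)
E
```

```text
clock: 25.22
position: [0.5912, -0.0122, 0.0853]
ee_rot: [0.104, 3.133, -0.001]
force: [9.4, 0.6, -6.3]
width: 0.323
clock: 26.3
position: [0.4827, -0.0043, 0.1945]
ee_rot: [0.435, 3.11, 0.002]
force: [1.2, -0.2, -0.5]
width: 0.596
t 26.3 pos [ 0.4827 -0.0043  0.1945] psi -15.92 tilt z [ 0.001  0.001 -1.   ] w 54.846 F [ 1.2 -0.2 -0.5]
turn units 0.02 shift in turned frame [ 1.28 -0.31  2.36] | in current frame [ 1.28 -0.31  2.36]
```

View pics/w22.png

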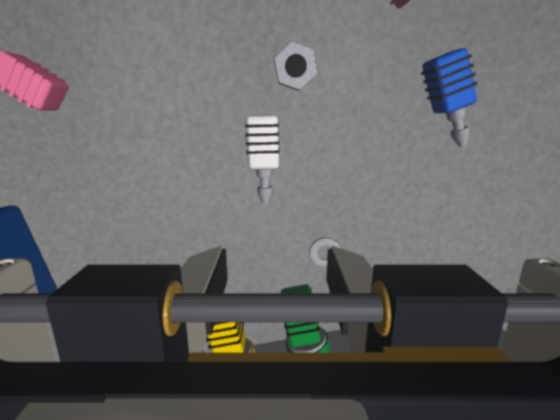

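View pics/s22.png

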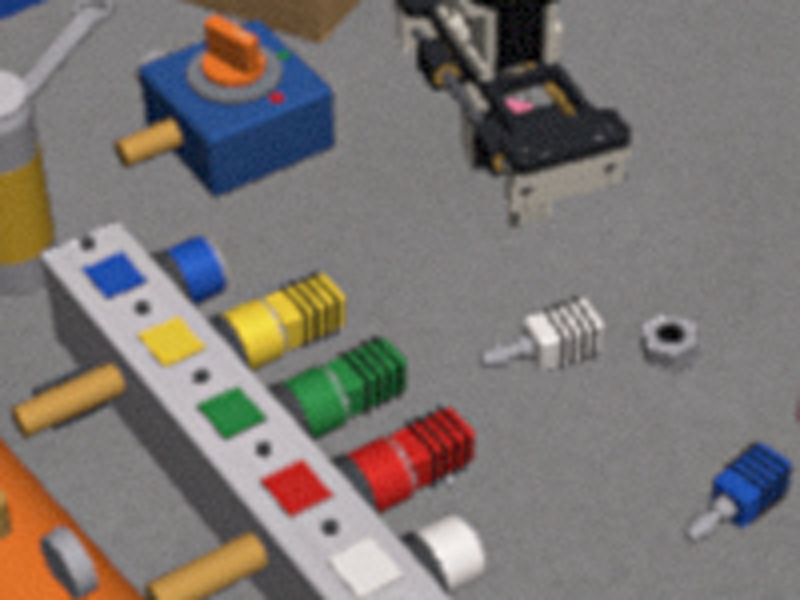

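Run:
```python
from h import *
crop('wrist',(225,105,315,210),6,'w22c.png')
```

```text
(no output)
```

View pics/w22c.png

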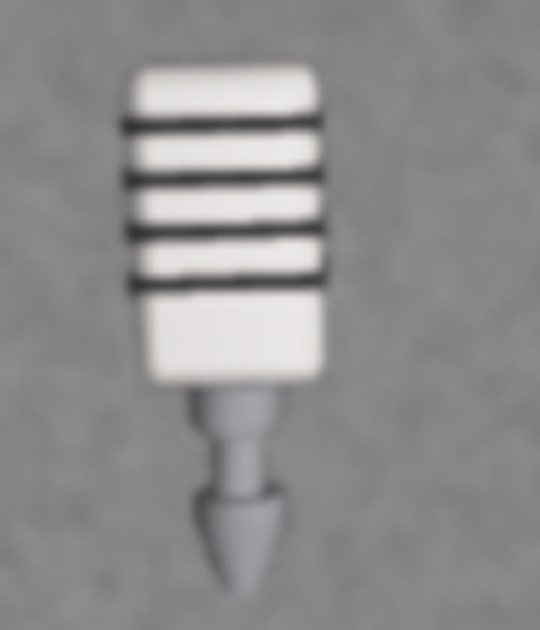

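Run:
```python
from h import *
m=meas(225,105,6,(226,72),(237,380),(240,592)); plan(m[0],m[1],.0273,-15)
```

```text
c [ 0.4295 -0.0025] len 0.0471 yaw h -14.5 yaw tip -15.8 tipdist 0.0631
depth z 0.0307
t 26.4 pos [ 0.4838 -0.0045  0.1943] psi -15.59 tilt z [ 0.001 -0.    -1.   ] w 55.421 F [ 0.  -0.8  0.6]
turn units -0.13 shift in turned frame [ 1.32 -0.3   4.17] | in current frame [ 1.33 -0.32  4.17]
```

```bash
python3 -m pendant '[[[0.65,-0.15,0,0,0,-0.06,0.4],[0.67,-0.16,0.8,0,0,0,0.4],[0,0,1,0,0,0,0.4],[0,0,0.9,0,0,0,0.4],[0,0,0,0,0,0,0.5],[0,0,0,0,0,0,0.5]]]'
python3 - <<'E'
from h import *
plan(.4297,-.0025,.0273,-15.2); save('wrist','w23.png')
E
```

```text
clock: 26.9
position: [0.4288, -0.003, 0.0856]
ee_rot: [-0.422, -3.11, 0.003]
force: [0.4, 0.1, 0.4]
width: 0.517
t 26.9 pos [ 0.4288 -0.003   0.0856] psi -15.46 tilt z [-0.004 -0.002 -1.   ] w 47.551 F [0.4 0.1 0.4]
turn units -0.06 shift in turned frame [-0.02  0.02  1.46] | in current frame [-0.02  0.02  1.46]
```

View pics/w23.png

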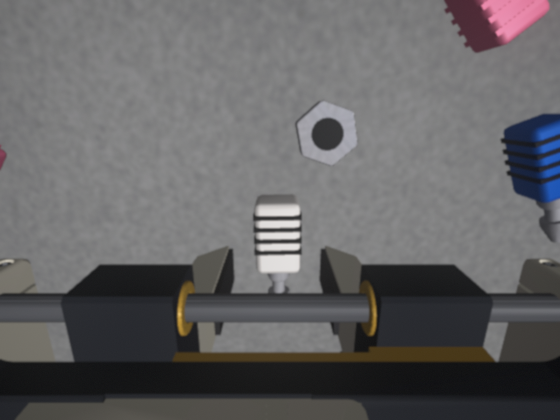

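```bash
python3 -m pendant '[[[-0.02,0.02,1,0,0,0,0.5],[0,0,0.45,0,0,0,0.5],[0,0,0,0,0,0,0.5],[0,0,0,0,0,0,1],[0,0,0,0,0,0,1],[0,0,0,0,0,0,1],[0,0,0,0,0,0,1],[0,0,0,0,0,0,1],[0,0,-1,0,0,0,1],[0,0,-1,0,0,0,1],[0,0,-0.5,0,0,-0.7,1],[0,0,0,0,0,-0.7,1],[0,0,0,0,0,-0.6,1],[0,0,0,0,0,-0.5,1],[0,0,0,0,0,0,1],[0,0,0,0,0,0,1]]]' 50
python3 - <<'E'
from h import *
pre('white',.080,.0835); save('wrist','w24.png')
E
```

```text
clock: 28.28
position: [0.4305, -0.0016, 0.1291]
ee_rot: [0.112, 3.139, 0.001]
force: [-0.0, 0.6, -0.9]
width: 0.323
target [0.5472 0.1394]
t 28.28 pos [ 0.4305 -0.0016  0.1291] psi -4.07 tilt z [ 0.001  0.001 -1.   ] w 29.743 F [-0.   0.6 -0.9]
turn units -0.04 shift in turned frame [-2.67  3.72  1.14] | in current frame [-2.66  3.72  1.14]
```

View pics/w24.png

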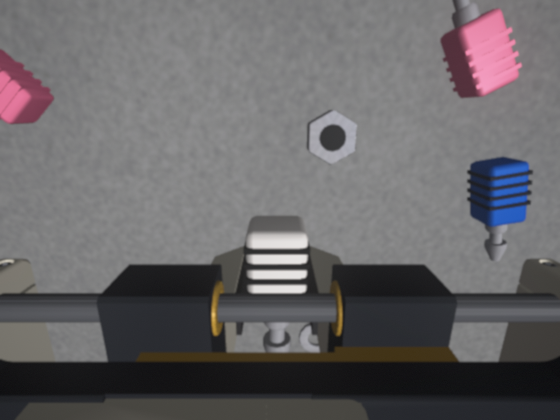

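```bash
python3 -m pendant '[[[-0.4,0.9,0,0,0,-0.04,1],[-0.5,1,0,0,0,0,1],[-0.6,1,0,0,0,0,1],[-0.7,1,0.3,0,0,0,1],[-0.3,0.1,0.84,0,0,0,1],[0,0,0,0,0,0,1],[0,0,0,0,0,0,1]]]'
python3 - <<'E'
from h import *
pre('white',.080,.0835); save('scene','s25.png',(160,160,340,295),4.4)
E
```

```text
clock: 28.92
position: [0.5303, 0.1379, 0.0832]
ee_rot: [-0.105, -3.137, 0.004]
force: [-1.0, -0.7, -0.2]
width: 0.32
target [0.5472 0.1394]
t 28.92 pos [0.5303 0.1379 0.0832] psi -3.83 tilt z [-0.003 -0.002 -1.   ] w 29.419 F [-1.  -0.7 -0.2]
turn units 0.01 shift in turned frame [-0.42  0.07 -0.01] | in current frame [-0.42  0.07 -0.01]
```

View pics/s25.png

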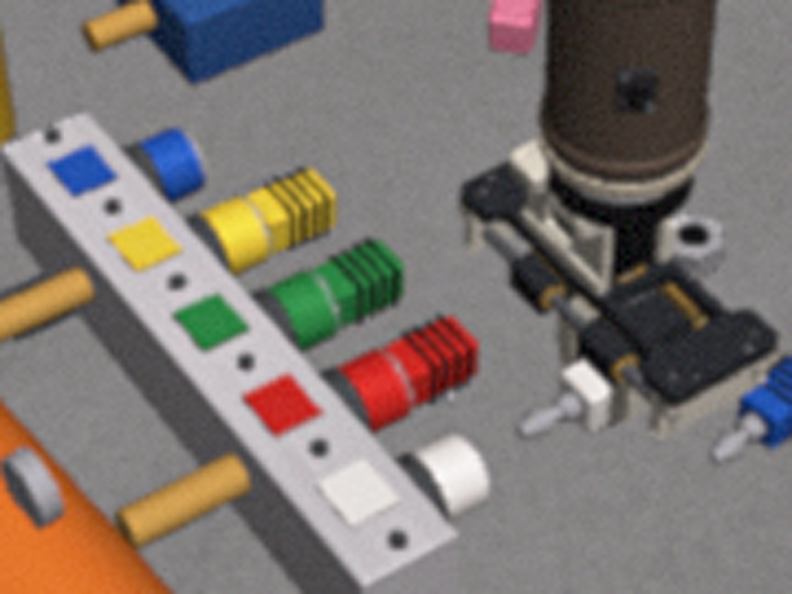

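```bash
python3 -m pendant '[[[-0.2,0.08,0,0,0,0,1],[-0.15,0,0,0,0,0,1],[0,0,0,0,0,0,1],[0,0,0,0,0,0,1],[0,0,0,0,0,0,1]]]'
python3 - <<'E'
from h import *
pre('white',.025,.0835)
E
```

```text
clock: 29.38
position: [0.5455, 0.1401, 0.0854]
ee_rot: [0.106, 3.139, 0.001]
force: [0.3, -0.1, -0.8]
width: 0.32
target [0.6021 0.1357]
t 29.38 pos [0.5455 0.1401 0.0854] psi -3.85 tilt z [ 0.001  0.001 -1.   ] w 29.473 F [ 0.3 -0.1 -0.8]
turn units 0.01 shift in turned frame [-1.42 -0.01  0.05] | in current frame [-1.42 -0.01  0.05]
```

```bash
python3 -m pendant '[[[-0.25,0.02,0.03,0,0,0,1],[-0.25,0,0,0,0,0,1],[-0.2,0,0,0,0,0,1],[-0.2,0,0,0,0,0,1],[-0.15,0,0,0,0,0,1],[-0.05,0,0,0,0,0,1],[0,0,0,0,0,0,1]]]'
python3 - <<'E'
from h import *
pre('white',.025,.0835)
E
```

```text
clock: 29.97
position: [0.5904, 0.1383, 0.084]
ee_rot: [0.105, 3.14, 0.001]
force: [-3.0, 0.4, 5.7]
width: 0.322
target [0.6021 0.1357]
t 29.97 pos [0.5904 0.1383 0.084 ] psi -3.82 tilt z [ 0.     0.001 -1.   ] w 29.592 F [-3.   0.4  5.7]
turn units 0.02 shift in turned frame [-0.29 -0.04  0.01] | in current frame [-0.29 -0.05  0.01]
```

```bash
python3 -m pendant '[[[-0.1,0,-0.04,0,0,0,1],[-0.1,0,0,0,0,0,1],[-0.1,0,0,0,0,0,1],[-0.1,0,0,0,0,0,1],[0,0,0,0,0,0,1],[0,0,0,0,0,0,1]]]'; python3 -m pendant '[[[-0.08,0,0,0,0,0,1],[-0.05,0,0,0,0,0,1],[0,0,0,0,0,0,1],[0,0,0,0,0,0,1]]]'
python3 -m pendant '[[[0.13,0,0,0,0,0,1],[0.1,0,0,0,0,0,1],[0.08,0,0,0,0,0,1],[0,0,0,0,0,0,1],[0,0,0,0,0,0,1]]]'
python3 - <<'E'
from h import *
pre('white',.025,.0835); save('scene','s26.png',(160,160,340,295),4.4)
E
```

```text
clock: 30.47
position: [0.6045, 0.1374, 0.0847]
ee_rot: [-0.104, -3.137, -0.0]
force: [-7.0, 2.0, 4.5]
width: 0.322
clock: 30.8
position: [0.605, 0.1374, 0.084]
ee_rot: [-0.103, -3.128, -0.001]
force: [-22.9, 1.8, 15.7]
width: 0.326
clock: 31.22
position: [0.6023, 0.1375, 0.086]
ee_rot: [0.105, 3.132, 0.0]
force: [11.0, 1.5, -5.6]
width: 0.322
target [0.6021 0.1357]
t 31.22 pos [0.6023 0.1375 0.086 ] psi -3.84 tilt z [ 0.008 -0.    -1.   ] w 29.660 F [11.   1.5 -5.6]
turn units 0.01 shift in turned frame [ 0.   -0.05  0.06] | in current frame [ 0.   -0.05  0.06]
```

View pics/s26.png

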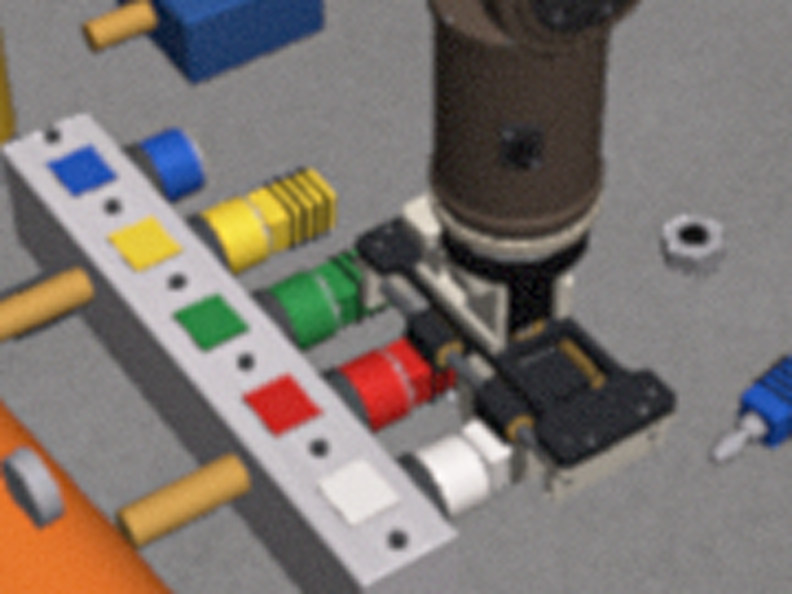

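```bash
python3 -m pendant '[[[-0.15,0,0,0,0,0,1],[0,0,0,0,0,0,1],[0,0,0,0,0,0,0.5],[0,0,0,0,0,0,0.5],[0,0,0,0,0,0,0.5],[0,0,-0.5,0,0,0,0.5],[0,0,-1,0,0,0,0.5],[0.5,0,-1,0,0,0,0.4],[1,0.2,-0.3,0,0,0,0.4],[1,0.3,0,0,0,-0.8,0.4],[0.8,0.2,0,0,0,-0.8,0.4],[0,0,0,0,0,-0.75,0.4],[0,0,0,0,0,0,0.4]]]'
python3 - <<'E'
from h import *
plan(.422,.176,.1,7); save('wrist','w27.png'); save('scene','s27.png',(150,160,350,310),4)
E
```

```text
clock: 32.35
position: [0.4745, 0.1723, 0.1947]
ee_rot: [-0.199, 3.135, 0.002]
force: [1.1, 0.6, 0.9]
width: 0.601
t 32.35 pos [0.4745 0.1723 0.1947] psi 7.25 tilt z [-0.     0.001 -1.   ] w 55.315 F [1.1 0.6 0.9]
turn units 0.05 shift in turned frame [1.29 0.25 2.37] | in current frame [1.29 0.25 2.37]
```

View pics/w27.png

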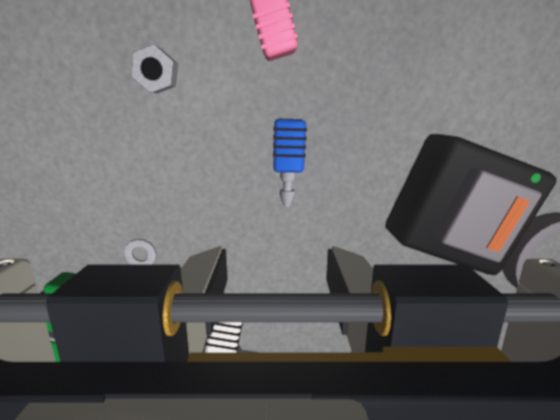

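View pics/s27.png

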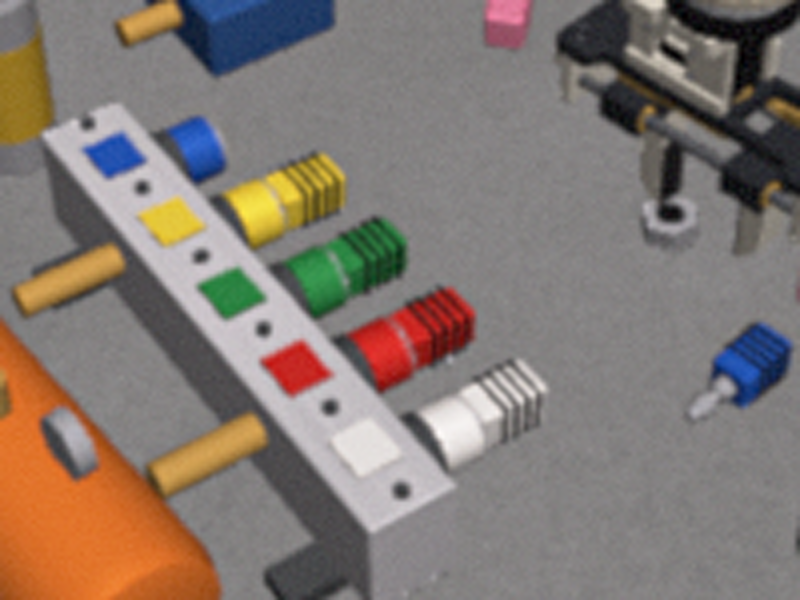

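Run:
```python
from h import *
crop('wrist',(245,108,335,213),6,'w27c.png')
```

```text
(no output)
```

View pics/w27c.png

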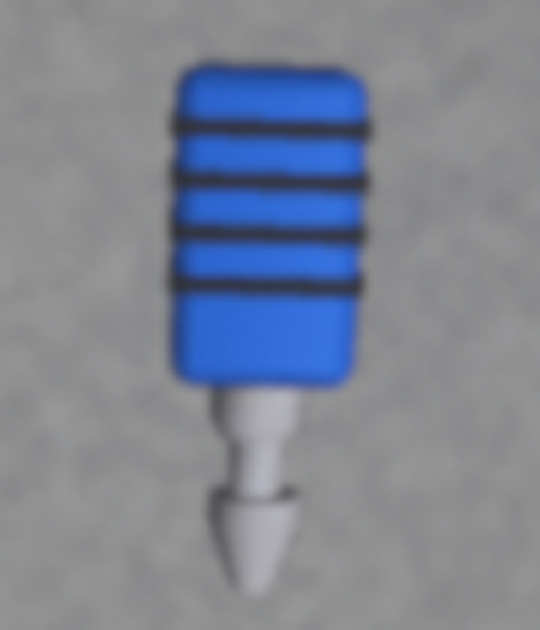

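Run:
```python
from h import *
m=meas(245,108,6,(273,74),(263,382),(252,592)); plan(m[0],m[1],.0273,6)
```

```text
c [0.4243 0.1776] len 0.0474 yaw h 6.1 yaw tip 6.0 tipdist 0.0633
depth z 0.0315
t 32.45 pos [0.4768 0.1714 0.1947] psi 6.81 tilt z [ 0.002  0.001 -1.   ] w 55.078 F [ 1.   0.4 -0. ]
turn units 0.18 shift in turned frame [1.29 0.29 4.18] | in current frame [1.29 0.31 4.18]
```

```bash
python3 -m pendant '[[[0.64,0.14,0,0,0,0.18,0.4],[0.65,0.15,0.8,0,0,0,0.4],[0,0,1,0,0,0,0.4],[0,0,0.9,0,0,0,0.4],[0,0,0,0,0,0,0.5],[0,0,0,0,0,0,0.5]]]'
python3 - <<'E'
from h import *
plan(.4245,.1776,.0273,6); save('wrist','w28.png')
E
```

```text
clock: 32.95
position: [0.4236, 0.1758, 0.0854]
ee_rot: [0.162, -3.135, 0.005]
force: [-0.4, 0.4, 0.5]
width: 0.518
t 32.95 pos [0.4236 0.1758 0.0854] psi 5.92 tilt z [-0.002 -0.003 -1.   ] w 47.610 F [-0.4  0.4  0.5]
turn units -0.02 shift in turned frame [-0.03  0.04  1.45] | in current frame [-0.03  0.05  1.45]
```

View pics/w28.png

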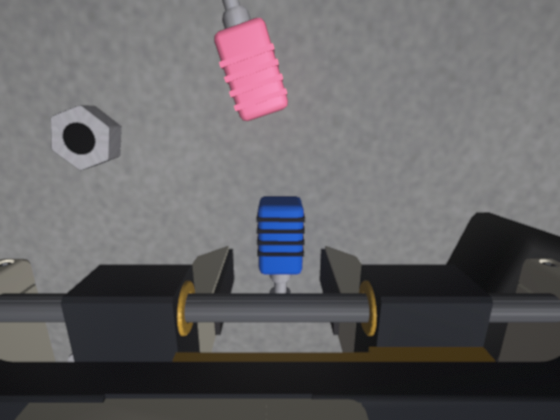

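Run:
```python
from h import *
d=load('wrist')
for u,v in ((480,225),(500,240),(470,245),(520,250),(455,262)): print(world(d,u,v).round(3))
t=load('top')
for u in (188,190,192,194,196): print(u,world(t,u,205).round(3),world(t,u,225).round(3))
```

```text
[0.403 0.313 0.017]
[0.405 0.312 0.04 ]
[0.417 0.309 0.019]
[0.405 0.315 0.053]
[0.433 0.306 0.013]
188 [0.502 0.306 0.046] [0.437 0.303 0.045]
190 [ 0.507  0.31  -0.002] [0.438 0.301 0.025]
192 [ 0.507  0.303 -0.001] [0.439 0.3   0.   ]
194 [0.507 0.296 0.002] [0.439 0.293 0.001]
196 [ 0.507  0.289 -0.   ] [ 0.44   0.287 -0.001]
```

Box is about 50 mm high at y≥0.30, so it's clear. Grasping.

```bash
python3 -m pendant '[[[-0.02,0.04,1,0,0,0,0.5],[0,0,0.45,0,0,0,0.5],[0,0,0,0,0,0,0.5],[0,0,0,0,0,0,1],[0,0,0,0,0,0,1],[0,0,0,0,0,0,1],[0,0,0,0,0,0,1],[0,0,0,0,0,0,1],[0,0,-1,0,0,0,1],[0,0,-1,0,0,0,1],[0,0,-0.5,0,0,0.5,1],[0,0,0,0,0,0.6,1],[0,0,0,0,0,0.6,1],[0,0,0,0,0,0.45,1],[0,0,0,0,0,0,1],[0,0,0,0,0,0,1]]]' 50
python3 - <<'E'
from h import *
pre('blue',.080,.0835); save('wrist','w29.png')
E
```

```text
clock: 34.33
position: [0.4241, 0.1791, 0.129]
ee_rot: [0.1, 3.139, 0.001]
force: [-0.3, 0.4, -1.0]
width: 0.319
target [ 0.5262 -0.1591]
t 34.33 pos [0.4241 0.1791 0.129 ] psi -3.66 tilt z [ 0.001  0.001 -1.   ] w 29.325 F [-0.3  0.4 -1. ]
turn units 0.05 shift in turned frame [-3.12 -8.26  1.14] | in current frame [-3.09 -8.27  1.13]
```

View pics/w29.png

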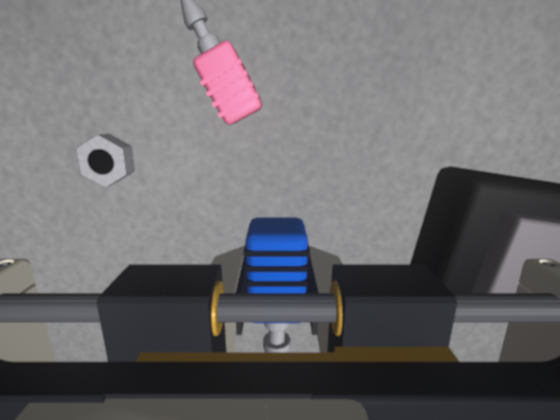

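```bash
python3 -m pendant '[[[-0.1,-0.8,0,0,0,0.05,1],[-0.2,-1,0,0,0,0,1],[-0.3,-1,0,0,0,0,1],[-0.4,-1,0,0,0,0,1],[-0.4,-1,0,0,0,0,1],[-0.4,-1,0,0,0,0,1],[-0.4,-1,0,0,0,0,1],[-0.4,-1,0.2,0,0,0,1],[-0.3,-0.4,0.5,0,0,0,1],[0,0,0.42,0,0,0,1],[0,0,0,0,0,0,1],[0,0,0,0,0,0,1]]]'
python3 - <<'E'
from h import *
pre('blue',.080,.0835); save('scene','s30.png',(140,120,320,255),4.4)
E
```

```text
clock: 35.38
position: [0.5138, -0.1487, 0.0833]
ee_rot: [-0.108, -3.137, -0.001]
force: [0.4, -0.2, 0.0]
width: 0.319
target [ 0.5262 -0.1591]
t 35.38 pos [ 0.5138 -0.1487  0.0833] psi -3.96 tilt z [-0.003  0.001 -1.   ] w 29.335 F [ 0.4 -0.2  0. ]
turn units -0.01 shift in turned frame [-0.33 -0.24 -0.01] | in current frame [-0.33 -0.24 -0.01]
```

View pics/s30.png

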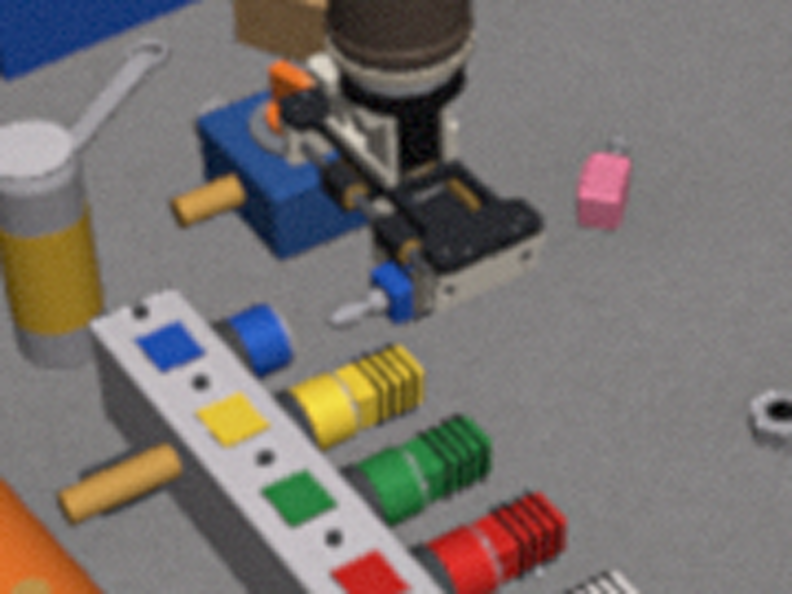

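```bash
python3 -m pendant '[[[-0.1,-0.21,0,0,0,0,1],[-0.2,0,0,0,0,0,1],[0,0,0,0,0,0,1],[0,0,0,0,0,0,1],[0,0,0,0,0,0,1]]]'
python3 - <<'E'
from h import *
pre('blue',.025,.0835)
E
```

```text
clock: 35.85
position: [0.5264, -0.1577, 0.0841]
ee_rot: [0.107, 3.139, 0.0]
force: [0.6, -0.3, -0.3]
width: 0.324
target [ 0.5811 -0.1628]
t 35.85 pos [ 0.5264 -0.1577  0.0841] psi -3.92 tilt z [ 0.  0. -1.] w 29.834 F [ 0.6 -0.3 -0.3]
turn units -0.00 shift in turned frame [-1.37 -0.03  0.01] | in current frame [-1.37 -0.03  0.01]
```

```bash
python3 -m pendant '[[[-0.25,0,0,0,0,0,1],[-0.25,0,0,0,0,0,1],[-0.2,0,0,0,0,0,1],[-0.2,0,0,0,0,0,1],[-0.15,0,0,0,0,0,1],[0,0,0,0,0,0,1]]]'
python3 - <<'E'
from h import *
pre('blue',.025,.0835)
E
```

```text
clock: 36.35
position: [0.5698, -0.161, 0.0841]
ee_rot: [0.108, 3.139, -0.0]
force: [-0.2, 1.4, 6.3]
width: 0.323
target [ 0.5811 -0.1628]
t 36.35 pos [ 0.5698 -0.161   0.0841] psi -3.92 tilt z [ 0.001 -0.    -1.   ] w 29.686 F [-0.2  1.4  6.3]
turn units -0.01 shift in turned frame [-0.28 -0.03  0.02] | in current frame [-0.28 -0.03  0.02]
```

```bash
python3 -m pendant '[[[-0.1,0.01,-0.04,0,0,0,1],[-0.1,0,0,0,0,0,1],[-0.1,0,0,0,0,0,1],[-0.1,0,0,0,0,0,1],[0,0,0,0,0,0,1],[0,0,0,0,0,0,1]]]'; python3 -m pendant '[[[-0.08,0,0,0,0,0,1],[-0.05,0,0,0,0,0,1],[0,0,0,0,0,0,1],[0,0,0,0,0,0,1]]]'
python3 -m pendant '[[[0.13,0,0,0,0,0,1],[0.1,0,0,0,0,0,1],[0.08,0,0,0,0,0,1],[0,0,0,0,0,0,1],[0,0,0,0,0,0,1]]]'
python3 - <<'E'
from h import *
pre('blue',.025,.0835); save('scene','s31.png',(140,120,320,255),4.4)
E
```

```text
clock: 36.85
position: [0.5824, -0.1615, 0.0848]
ee_rot: [-0.109, -3.136, -0.002]
force: [-9.9, 1.3, 4.2]
width: 0.32
clock: 37.18
position: [0.5828, -0.1616, 0.0841]
ee_rot: [-0.111, -3.127, -0.005]
force: [-25.2, 3.5, 16.3]
width: 0.324
clock: 37.6
position: [0.5802, -0.1614, 0.0859]
ee_rot: [0.107, 3.134, -0.002]
force: [7.5, -0.6, -6.4]
width: 0.32
target [ 0.5811 -0.1628]
t 37.6 pos [ 0.5802 -0.1614  0.0859] psi -3.91 tilt z [ 0.006 -0.002 -1.   ] w 29.446 F [ 7.5 -0.6 -6.4]
turn units -0.00 shift in turned frame [-0.02 -0.03  0.06] | in current frame [-0.02 -0.03  0.06]
```

View pics/s31.png

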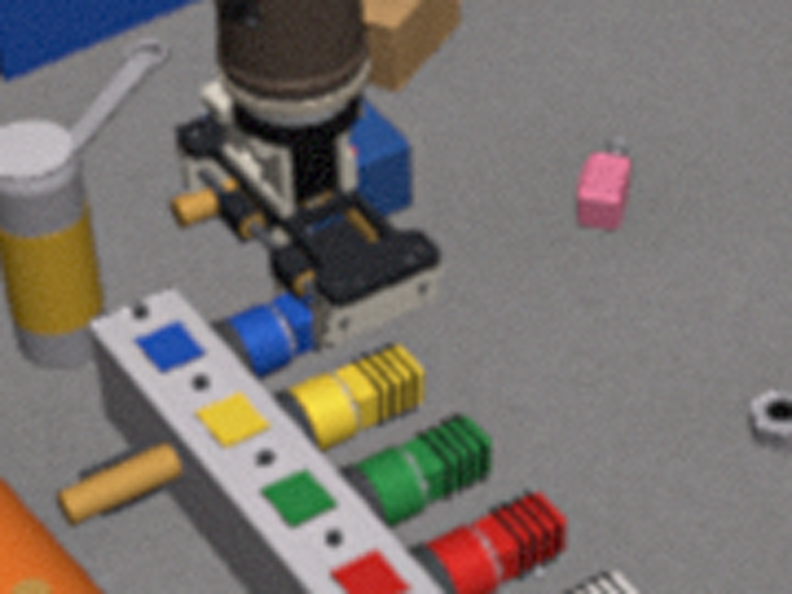

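```bash
python3 -m pendant '[[[-0.15,0,0,0,0,0,1],[0,0,0,0,0,0,1],[0,0,0,0,0,0,0.5],[0,0,0,0,0,0,0.5],[0,0,0,0,0,0,0.5],[0,0,-0.5,0,0,0,0.5],[0,0,-1,0,0,0,0.5],[0,0,-1,0,0,0,0.4],[0,0.6,-1,0,0,0,0.4],[-0.4,0.9,-0.6,0,0,0,0.4],[-0.8,1,0,0,0,0,0.4],[-0.8,1,0,0,0,0,0.4],[-0.5,0,0,0,0,0,0.4],[0,0,0,0,0,0,0.4],[0,0,0,0,0,0,0.4]]]'
python3 - <<'E'
from h import *
plan(.47,-.334,.1,-78.5); save('wrist','w32.png',(0,60,560,260),1.4); save('scene','s32.png',(140,120,340,270),4)
E
```

```text
clock: 38.9
position: [0.6782, -0.0482, 0.2424]
ee_rot: [0.106, 3.14, -0.001]
force: [-0.7, -0.5, -0.4]
width: 0.599
t 38.9 pos [ 0.6782 -0.0482  0.2424] psi -3.88 tilt z [ 0.    -0.001 -1.   ] w 55.146 F [-0.7 -0.5 -0.4]
turn units 16.28 shift in turned frame [-5.96 -6.52  3.56] | in current frame [ 4.71 -7.48  3.56]
```

View pics/w32.png

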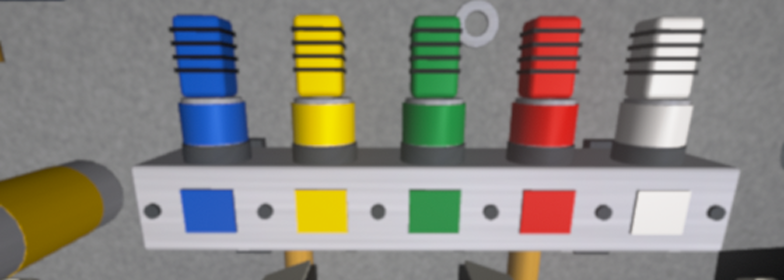

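View pics/s32.png

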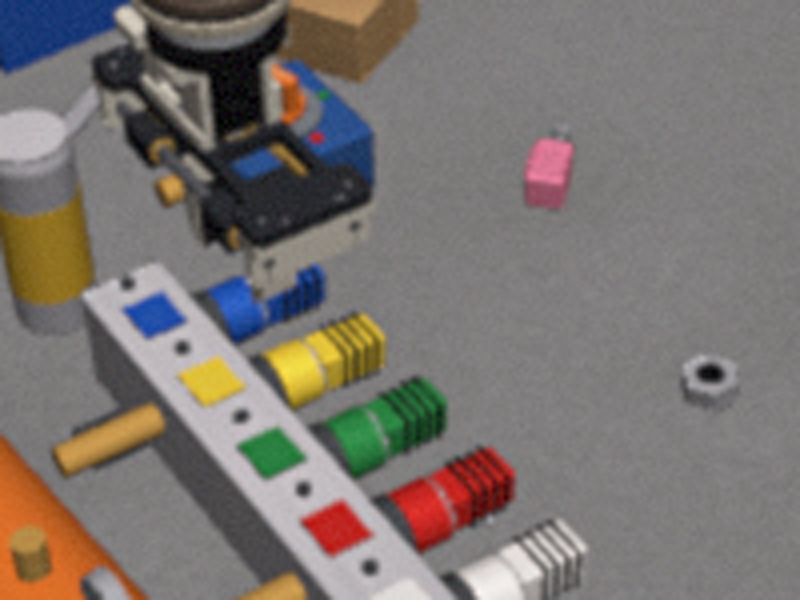

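```bash
python3 -m pendant '[[[1,0,0,0,0,0,0.5],[1,-0.5,0,0,0,0,0.5],[1,-1,0,0,0,0,0.5],[1,-1,0,0,0,0,0.5],[0.71,-1,0,0,0,0,0.5],[0,-1,0,0,0,0,0.5],[0,-1,0,0,0,0,0.5],[0,-1,0,0,0,0,0.5],[0,-0.9,0,0,0,0,0.5],[0,0,0,0,0,1,0.5],[0,0,0,0,0,1,0.5],[0,0,0,0,0,1,0.5],[0,0,0,0,0,1,0.5],[0,0,0,0,0,1,0.5],[0,0,0,0,0,1,0.5],[0,0,0,0,0,1,0.5],[0,0,0,0,0,1,0.5],[0,0,0,0,0,1,0.5],[0,0,0,0,0,1,0.5]]]'
python3 -m pendant '[[[0,0,0,0,0,1,0.5],[0,0,0,0,0,1,0.5],[0,0,0,0,0,1,0.5],[0,0,0,0,0,1,0.5],[0,0,0,0,0,1,0.5],[0,0,0,0,0,1,0.5],[0,0,0,0,0,0.28,0.5],[0,0,0,0,0,0,0.5]]]'
python3 - <<'E'
from h import *
plan(.47,-.334,.1,-78.5); save('wrist','w33.png')
E
```

```text
clock: 40.58
position: [0.4978, -0.305, 0.2432]
ee_rot: [1.331, 2.845, 0.002]
force: [0.6, -0.4, -0.1]
width: 0.497
clock: 41.25
position: [0.4982, -0.3048, 0.2429]
ee_rot: [-1.99, -2.43, -0.001]
force: [-0.6, 0.0, 0.0]
width: 0.499
t 41.25 pos [ 0.4982 -0.3048  0.2429] psi -78.63 tilt z [ 0.  0. -1.] w 45.889 F [-0.6  0.   0. ]
turn units -0.03 shift in turned frame [-0.57 -0.84  3.57] | in current frame [-0.58 -0.84  3.57]
```

View pics/w33.png

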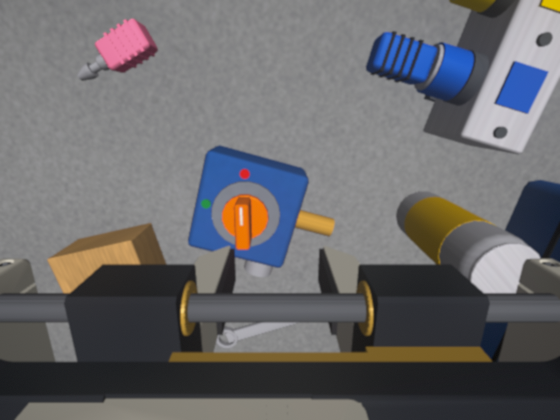

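```bash
python3 -m pendant '[[[-0.28,-0.42,0.2,0,0,0,0.4],[-0.29,-0.42,0.6,0,0,0,0.4],[0,0,1,0,0,0,0.4],[0,0,1,0,0,0,0.4],[0,0,0.3,0,0,0,0.4],[0,0,0,0,0,0,0.4],[0,0,0,0,0,0,0.4]]]' 30
python3 - <<'E'
from h import *
plan(.47,-.334,.1,-78.5); save('wrist','w34.png')
E
```

```text
clock: 41.88
position: [0.4706, -0.3341, 0.1197]
ee_rot: [-1.989, -2.432, 0.0]
force: [0.9, 0.3, 1.1]
width: 0.602
t 41.88 pos [ 0.4706 -0.3341  0.1197] psi -78.55 tilt z [-0. -0. -1.] w 55.362 F [0.9 0.3 1.1]
turn units -0.01 shift in turned frame [ 0.01 -0.01  0.49] | in current frame [ 0.01 -0.01  0.49]
```

View pics/w34.png

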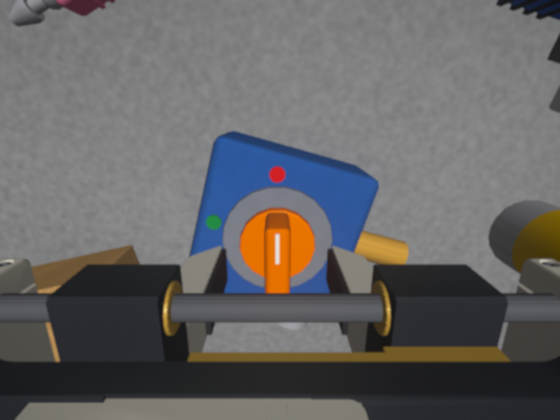

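Aligned. Go down the last 20 mm, grip, and turn anticlockwise.

```bash
python3 -m pendant '[[[0,0,0.47,0,0,0,0.5],[0,0,0,0,0,0,0.5],[0,0,0,0,0,0,1],[0,0,0,0,0,0,1],[0,0,0,0,0,0,1],[0,0,0,0,0,0,1],[0,0,0,0,0,0,1],[0,0,0,0,0,0,1],[0,0,0,0,0,-0.5,1],[0,0,0,0,0,-1,1],[0,0,0,0,0,-1,1],[0,0,0,0,0,-1,1],[0,0,0,0,0,-1,1],[0,0,0,0,0,-1,1],[0,0,0,0,0,-1,1],[0,0,0,0,0,-1,1],[0,0,0,0,0,-1,1],[0,0,0,0,0,-1,1],[0,0,0,0,0,-1,1],[0,0,0,0,0,-1,1]]]' 30
python3 -m pendant '[[[0,0,0,0,0,-1,1],[0,0,0,0,0,-1,1],[0,0,0,0,0,-1,1],[0,0,0,0,0,-1,1],[0,0,0,0,0,-1,1],[0,0,0,0,0,0,1],[0,0,0,0,0,0,1]]]'
python3 - <<'E'
from h import *
plan(.47,-.334,.25,-4); save('wrist','w35.png')
E
```

```text
clock: 43.6
position: [0.4707, -0.3339, 0.1004]
ee_rot: [0.697, 3.063, -0.0]
force: [-1.6, 1.3, 3.5]
width: 0.148
clock: 44.18
position: [0.4707, -0.334, 0.1004]
ee_rot: [0.086, 3.14, 0.0]
force: [-0.0, 1.1, 5.0]
width: 0.148
t 44.18 pos [ 0.4707 -0.334   0.1004] psi -3.15 tilt z [ 0.001  0.    -1.   ] w 13.601 F [-0.   1.1  5. ]
turn units 0.19 shift in turned frame [ 0.02 -0.   -3.74] | in current frame [ 0.01 -0.   -3.74]
```

View pics/w35.png

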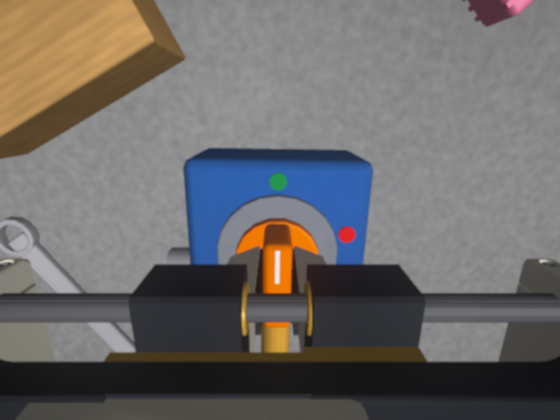

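Mark is at the green dot. Release, lift, and check everything.

```bash
python3 -m pendant '[[[0,0,0,0,0,0.3,1],[0,0,0,0,0,0,0.4],[0,0,0,0,0,0,0.4],[0,0,0,0,0,0,0.4],[0,0,0,0,0,0,0.4],[0,0,-0.5,0,0,0,0.4],[0,0,-1,0,0,0,0.4],[0,0,-1,0,0,0,0.4],[0,0,-1,0,0,0,0.4],[0.5,0,-0.5,0,0,0,0.4],[1,0,0,0,0,0,0.4],[0.5,0,0,0,0,0,0.4],[0,0,0,0,0,0,0.4],[0,0,0,0,0,0,0.4]]]'
python3 - <<'E'
from h import *
print(arm.observe()['position']);save('wrist','w36.png'); save('scene','s36.png',(140,110,340,260),4); save('top','t36.png')
E
```

```text
clock: 45.4
position: [0.3899, -0.3276, 0.2604]
ee_rot: [0.121, 3.138, 0.001]
force: [-0.3, -1.0, 0.3]
width: 0.599
[ 0.38994254 -0.32757452  0.26036017]
```

View pics/w36.png

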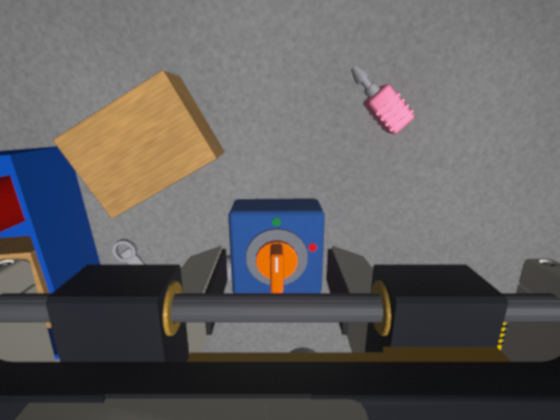

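View pics/s36.png

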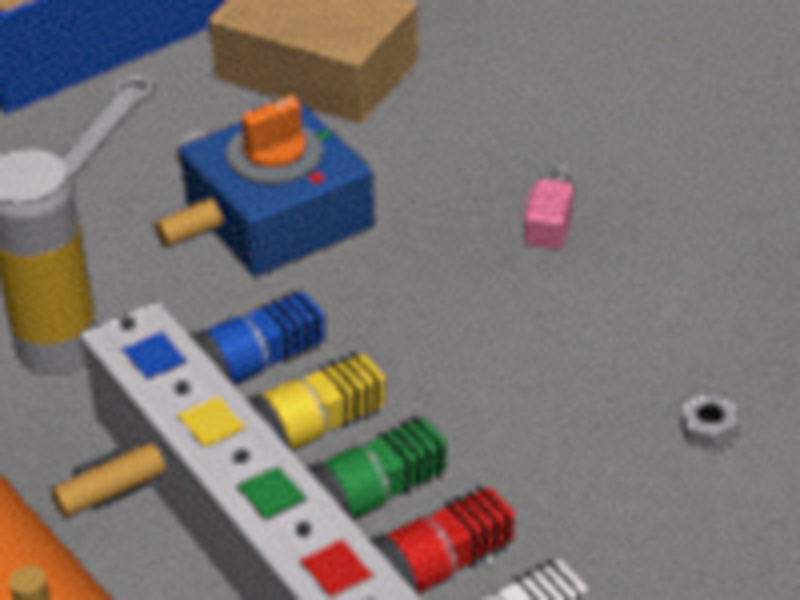

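View pics/t36.png

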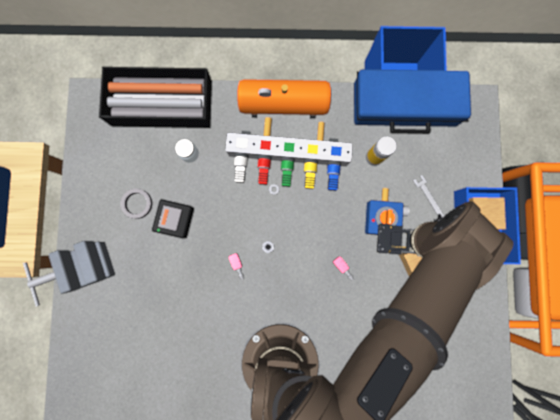

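All five plugs sit home, the knob mark is at the green dot, and the other items are where they were. Handing in.

Run:
```python
from h import *
print(arm.sign_off())
```

```text
the job is handed in; nothing more can be done
None
```

The job is done and handed in at about 45 s of the 208 s allowed. I turned the air off first and pushed all five plugs (yellow, red, green, white, blue) into their own-colour couplers. I turned the air back on only after all five had locked.

**Plugs:** each was pushed until it stopped at about 23–28 N. It then gave only about 2–3 mm against a 7–12 N pull, so I judged it locked. I had no direct catch reading. The last pictures show all five handles up against their couplers.

**Supply:** the knob's white mark is at the green dot, so the air is on.

**Other things on the bench:** both pink look-alikes and the nut, washer, jar, can, tape roll and spanner look unmoved. The carton was partly hidden by the arm in the last top view, but the wrist and scene views show it in place.

No check failed. The only mismatch was that the couplers sat about 1–2 mm off my estimates; I corrected for it from the insertion forces. I saw no knocked plug and no slipping grip.

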